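Hang the cutlery caddy on the dish drainer's rail

ROBOT

A 6-joint arm with a two-finger parallel gripper is mounted at the origin on the work surface. World frame = base frame: x ahead of the robot, y to its left, z up, the work surface at z = 0. Lengths are in m, angles in rad, forces in N, time in s.
With the tool pointing down it reaches from about 0.4 to 0.925 m from the base axis. Payload 12.5 kg.
Tool frame: the origin (TCP) lies midway between the tips of the shut fingers; the grasp point (between the pads) lies behind it (env.pinch_z is the z of the grasp point in the tool frame, in m); z points along the fingers, y is the direction in which the jaws open and shut (so a half turn about z gives the same grasp; the last joint's range is limited). The gripper opens to 95 mm and grips with 3 to 60 N. Pads are 20 mm wide; open, the fingers measure 119 mm over their backs; the gripper's body (75 mm by 180 mm) begins 59 mm behind the grasp point.
Start: joints at [-1.389, 0.491, 1.559, -0, 1.092, -0.106], TCP at [0.177, -0.599, 0.215] pointing down, gripper open.
Joint ranges: [-3.1, 3.1], [-0.84, 2.19], [0.05, 2.79], [-1.13, 4.28], [0.06, 2.93], [-2.69, 2.69]. Speed limits (rad/s): [2.22, 2.22, 2.79, 3.14, 3.14, 3.14].

INTERFACE

Orientations are given as a unit quaternion [w, x, y, z].
In Python, from plant import sensors, snapshot, camera_info, env gives the robot as it stands.
- The arm moves only by the tool move_arm, never from a script. Its argument "increments" is a list of rows, each an object of numbers: "wx", "wy", "wz": the turn, a rotation vector about the tool's x, y, z in degrees; "tx", "ty", "tz": the shift along the tool's x, y, z in mm; "gripper": the gripper's target within -1 to 1 (shut at 1, half-way at 0, fully open at -1). A call has 1 to 8 rows; each row is the pose to reach, as a shift and turn from the pose commanded when the call began, along the tool's axes at that moment; what a row does not reach only later rows make up. A row lasts 1/12 s, in which the tool goes at most 41.7 mm and 7.16 degrees, less where a joint would pass 70% of its speed; a pose out of reach is approached as far as the arm can. A call with a gripper value outside its range is refused whole. The fingers move at their own pace and stop on an object; "grip_force" is the grip in N (left out, the last holds). Time passes only in rows, so rows that repeat a pose let the fingers close. It gives the time, the measured TCP pose, the force and the opening at its end, in the units of the state.
- sensors.get_state(): the state, without advancing time (a new reading comes with each control period).
- snapshot(name): name is "scene" or "top"; returns (picture, depth): 480x640x3 uint8, blue, green, red; 480x640 float32, m along the optical axis (not along the pixel's ray), 0 where there is no reading.
- camera_info(name): a dict with "camera_matrix" (3x3 intrinsics, pixels), "eye" and "rotation" of the camera in the world. Camera axes: x right, y down, z forward; pixel columns grow to the right and rows downward; lengths in m; the calibration is good to about 2 mm. A picture is of the moment at which its call begins. camera_info takes no time and is no camera call.
- env.hand_in(): hands the job in, once; it reports no verdict.
The state is a dict: "clock": time; "joint_pos": joint angles; "qd": joint speeds; "effort": joint torques, N m; "eef_pos": TCP position; "tool_rot": TCP orientation; "ft_force": force on the tool from outside, world axes, zero at the start; "torque": the same for the moment, N m; "grip_width": opening from 0.0 (shut) to 1.0 (fully open).
Only numpy, scipy, OpenCV 4.12 (cv2) and the standard library are available. Lean on these libraries where they do the work, as an engineer would, in place of code of your own. Each camera call takes 0.05 s, during which the arm holds its last target.

TASK

Pick up the steel cutlery caddy by its handle, lift its rear hook over the raised lip of the dish drainer's rail somewhere near the middle, and lower it gently until it hangs fully home behind the lip. Then slide it along the rail until it stands against the end plate on the robot's left, and let go. Feel your way, the rail is clamped roughly by hand: no dropping, no hard knocks or pressing on the rail (stay under 30 N), and leave the bottle, the can and the tin where they stand.

Things in the scene. Friction and masses are not known exactly. Their poses are not given: they have to be found in the camera images.
- caddy: Open-topped stainless cutlery caddy, 60 (x) x 100 (y) x 100 (z) mm, 0.27 to 0.45 kg, standing on the counter, a black handle arching over its mouth and a hook on its back. Origin: centre of its underside; z up, +x towards its back (rear wall's outer face at x = 30 mm), y along the handle.
- caddy_grip (a point): Middle of the caddy's black handle bar, 150 mm above the caddy's origin, same axes. The bar is 12 mm thick in x, 100 mm long in y and 24 mm high; grip it across its 12 mm from above. Below it is free space down to the rim, 50 mm under this point.
- caddy_hook (a point): Middle of the lower edge of the hook's tongue (caddy x = 40, y = 0, z = 80 mm). The hook: a flat flange 90 mm wide (y -45 to +45 mm) runs back from the rear wall, its underside at z = 96 mm; from its end a tongue 4 mm thick (x 38 to 42 mm) hangs down 16 mm, leaving an 8 mm gap to the rear wall.
- caddy_pads (a point): Midway between two small rubber pads low on the caddy's rear wall (caddy z 40 to 52 mm, y = +-30 mm); they stand out 2.5 mm, to caddy x = 32.5 mm. With the pads touching the rail's face and the caddy upright, the tongue stands 2.5 mm clear behind the lip.
- rack: Dish drainer fixed on the counter. Origin: on the counter below rack_lip; x from its front (robot's side) to its back, +y along the rail to the robot's left, z up. An 18 mm high drip tray reaches forward to x = -70 mm; behind x = 50 mm dishes stand up to 180 mm high. Along its front runs a rigid aluminium rail, clamped by hand in slotted uprights.
- rack_lip (a point): Nominal top of the lip at mid-length of the 360 mm rail, on its front face, 150 mm above the counter. The real rail (lip, groove, end plates together) sits up to 6 mm off in x, 6 mm in z and 8 mm in y (rack axes, not turned); no reading shows this: feel for it. The lip is the upper edge of the flat front face, 3 mm thick, which reaches 65 mm down.
- rack_groove (a point): Nominal middle of the groove's floor. The groove behind the lip is 12 mm wide and 18 mm deep; its back wall rises 8 mm above the lip. Fully home, the caddy's flange lies on the lip's top with the tongue in the groove, the caddy's origin 96 mm below the lip's top. Surfaces slide with friction of about 0.5 to 0.7.
- rack_stop (a point): Nominal inner face of the grey end plate on the robot's left, 180 mm along +y from rack_lip (off by as much as the rail). An equal plate closes the right end. They are 4 mm thick and rise 15 mm above the lip. Pushed home, the +y edge of the caddy's flange (45 mm from its middle) touches the plate.
- bottle: Bystander: green glass bottle, 60 mm across, 210 mm tall, standing on the counter; origin at the centre of its underside.
- can: Bystander: plain drinks can, 66 mm across, 115 mm tall, standing on the counter; origin at the centre of its underside.
- tin: Bystander: round tin with a black lid and paper label, 90 mm across, 110 mm tall, standing on the counter; origin at the centre of its underside.

How it is judged:
On the way, in this order (a step that is already met when the one before it is completed fails the run):
1. the caddy's hook is fully home behind the rail's lip, more than 40 mm short of the left end plate (x of rail_c0 in the frame of caddy between 0.031 and 0.039 m and z of rail_c0 in the frame of caddy between 0.059 and 0.068 m and angle between caddy's own z axis and vertical below 0.12 rad and y of rail_c3 in the frame of caddy between 0.087 and 0.447 m), for 0.2 s.
2. still hooked fully home, the caddy slides along the rail towards the left end plate (6 to 30 mm to go) (x of rail_c0 in the frame of caddy between 0.031 and 0.039 m and z of rail_c0 in the frame of caddy between 0.059 and 0.068 m and angle between caddy's own z axis and vertical below 0.12 rad and y of rail_c3 in the frame of caddy between 0.053 and 0.077 m).
At the end, for the whole second after the job is handed in: The caddy hangs at rest on the rail: tongue behind the lip, flange down on the lip (within about 4 mm), upright within 0.12 rad, its flange within 4 mm of the left end plate (x of rail_c0 in the frame of caddy between 0.031 and 0.039 m and z of rail_c0 in the frame of caddy between 0.059 and 0.068 m and angle between caddy's own z axis and vertical below 0.12 rad and y of rail_c3 in the frame of caddy between 0.044 and 0.051 m and linear speed of caddy below 0.02 m/s); the robot touches nothing.
It fails at once if the caddy is pressed or knocked against the rail with more than 30 N (contact force between caddy and rail_c0 above 30 N or contact force between caddy and rail_c1 above 30 N or contact force between caddy and rail_c2 above 30 N or contact force between caddy and rail_c3 above 30 N or contact force between caddy and rail_c4 above 30 N).
It fails at once if the robot itself presses on the rail with more than 30 N (contact force between any of the fingers, the arm and rail_c0 above 30 N or contact force between any of the fingers, the arm and rail_c1 above 30 N or contact force between any of the fingers, the arm and rail_c2 above 30 N or contact force between any of the fingers, the arm and rail_c3 above 30 N or contact force between any of the fingers, the arm and rail_c4 above 30 N).
It fails at once if the caddy is dropped (falls faster than 0.25 m/s out of the fingers) (contact force between the fingers and caddy below 0.1 N and linear speed of caddy above 0.25 m/s).
It fails at once if a bystander is moved by more than 25 mm or tipped (distance of any of bottle, can, tin from where it was at the start of the episode above 0.025 m or angle between any of bottle, can, tin's own z axis and vertical above 0.3 rad).
It also fails if it takes over 67 s, if anything falls off the work surface, if the arm or the gripper's body presses on something with over 40 N, if the wrist force passes 120 N, or if a joint passes its speed limit or range.

## Working session

There is one attempt and no reset: what is moved stays moved. The work goes in short steps, Python scripts to look and compute and a tool call to move; the robot and the scene stay as the last step left them, time stands still between calls to the robot, and variables do not carry over. Pictures are saved under pics/ and viewed, and the job is handed in when it is done.

Besides the shell and the picture viewer there is one more tool, called after ">>>" by a JSON object that holds its "fn" and its "kwargs", one argument or row to a line. move_arm: Moves the arm, as the interface text tells. Its arguments: {"type":"object","properties":{"increments":{"type":"array"},"grip_force":{"type":"number"}},"required":["increments"]}

```bash
ls; mkdir -p pics
python3 - <<'E'
from plant import sensors, snapshot, camera_info, env
import cv2,numpy as np
for n in("scene","top"):
    p,d=snapshot(n); cv2.imwrite(f"pics/{n}0.png",p); np.save(f"{n}0.npy",d); np.save(f"{n}0p.npy",p)
    c=camera_info(n); print(n,c)
s=sensors.get_state(); print(s, env.pinch_z)
E
```

```text
pics
scene {'camera_matrix': array([[516.23361089,   0.        , 320.65371187],
       [  0.        , 516.23361089, 248.3638331 ],
       [  0.        ,   0.        ,   1.        ]]), 'eye': array([ 1.16759621, -0.53129003,  0.94212311]), 'rotation': array([-0.33637118,  0.82685706,  0.42171247, -0.15912392])}
top {'camera_matrix': array([[447.2194014 ,   0.        , 318.32606109],
       [  0.        , 447.2194014 , 239.0826712 ],
       [  0.        ,   0.        ,   1.        ]]), 'eye': array([ 0.5073322 , -0.03461808,  0.99026028]), 'rotation': array([ 0.01693096, -0.70198003,  0.71112697, -0.0351542 ])}
{'clock': 0.1, 'joint_pos': array([-1.38860131e+00,  4.91489241e-01,  1.55936052e+00, -4.76480755e-05,
        1.09165997e+00, -1.05581193e-01]), 'qd': array([ 0.00044064, -0.00193674, -0.00186998, -0.00103467, -0.00170238,
        0.00067791]), 'effort': array([ 1.92549385e-03, -6.13623977e+01, -2.58603537e+01,  6.93952991e-02,
        4.70707600e-02, -6.21752633e-05]), 'eef_pos': array([ 0.17737496, -0.59910255,  0.21413605]), 'tool_rot': array([-4.57390712e-04,  9.89664274e-01,  1.43402978e-01, -3.86815737e-05]), 'ft_force': array([-0.07321264, -0.45771463,  0.19465608]), 'torque': array([ 0.03001825, -0.0266594 ,  0.00187469]), 'grip_width': 1.0009934155910325} -0.0188
```

View pics/scene0.png

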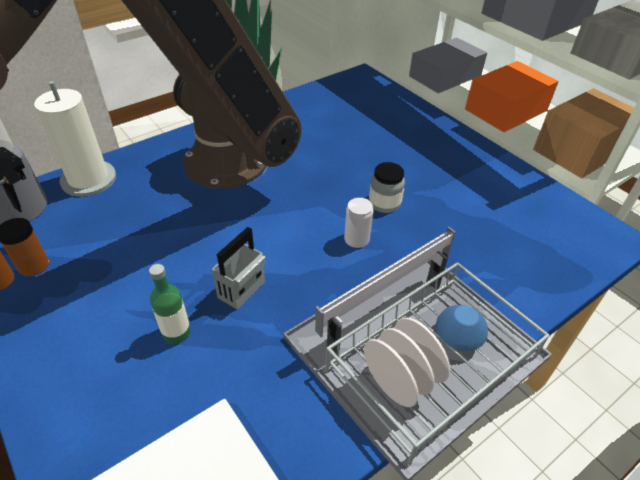

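View pics/top0.png

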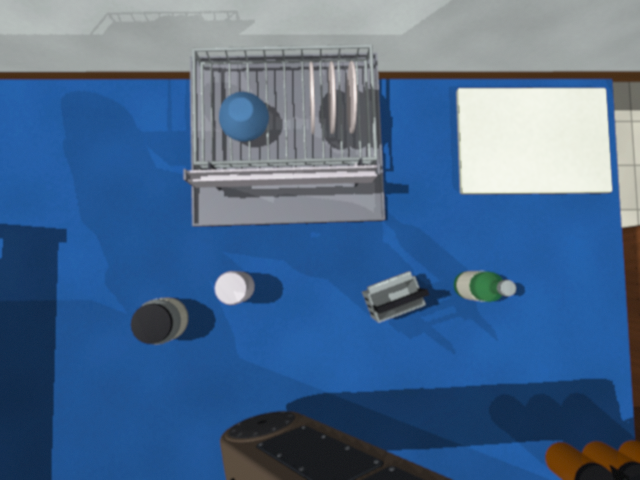

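```bash
cat > h.py <<'E'
import numpy as np, cv2
from plant import sensors, snapshot, camera_info, env
from scipy.spatial.transform import Rotation as R
def cam(n):
    c=camera_info(n); q=c["rotation"]; return c["camera_matrix"],np.array(c["eye"]),R.from_quat([q[1],q[2],q[3],q[0]]).as_matrix()
def cloud(n,d):
    K,e,M=cam(n); v,u=np.mgrid[:480,:640]
    P=np.stack([(u-K[0,2])/K[0,0]*d,(v-K[1,2])/K[1,1]*d,d],-1)
    return P@M.T+e
def ray(n,u,v,z):
    K,e,M=cam(n); r=M@np.array([(u-K[0,2])/K[0,0],(v-K[1,2])/K[1,1],1]); return e+r*(z-e[2])/r[2]
def proj(n,p):
    K,e,M=cam(n); c=M.T@(np.array(p)-e); return (K@(c/c[2]))[:2]
def st():
    s=sensors.get_state(); q=s["tool_rot"]; return s,R.from_quat([q[1],q[2],q[3],q[0]]).as_matrix()
E
python3 - <<'E'
from h import *
for n,(x0,x1,y0,y1) in {"top":(340,540,250,350),"scene":(120,300,210,360)}.items():
    p=np.load(n+"0p.npy"); cv2.imwrite(f"pics/{n}z.png",cv2.resize(p[y0:y1,x0:x1],None,fx=4,fy=4,interpolation=cv2.INTER_CUBIC))
p=np.load("top0p.npy");cv2.imwrite("pics/railz.png",cv2.resize(p[140:240,170:400],None,fx=3.4,fy=3.4,interpolation=cv2.INTER_CUBIC))
for n,rois in {"top":{"caddy":(355,435,265,330)},"scene":{"caddy":(205,270,220,310)}}.items():
    p=np.load(n+"0p.npy");d=np.load(n+"0.npy");C=cloud(n,d)
    for k,(x0,x1,y0,y1) in rois.items():
        m=np.zeros((480,640),bool);m[y0:y1,x0:x1]=1
        b=m&(p.max(2)<50)&(d>0)&(C[...,2]>.12)
        Q=C[b]; print(n,k,b.sum(),Q.min(0),Q.max(0),np.median(Q,0))
        r=cv2.minAreaRect((Q[:,:2]*1000).astype(np.float32)); print(r)
    h=C[...,2]
    print("zstat",np.percentile(h[(d>0)],[1,50,99]))
E
```

```text
top caddy 357 [ 0.43203614 -0.25741001  0.12171804] [ 0.47311573 -0.16268331  0.16553505] [ 0.45173632 -0.20811254  0.16119343]
((451.8442687988281, -210.44345092773438), (10.364394187927246, 98.95658111572266), 19.580638885498047)
zstat [-7.44419468e-01 -2.07746915e-04  3.98249059e-01]
scene caddy 467 [ 0.43489291 -0.26038224  0.12013104] [ 0.47737042 -0.16320115  0.16556909] [ 0.45975638 -0.21679991  0.1543891 ]
((455.5310974121094, -211.9356231689453), (13.843915939331055, 101.61824798583984), 19.56394386291504)
zstat [-7.56164081e-01 -9.56149888e-05  5.62036575e-01]
```

Run:
```python
from h import *
p=np.load("top0p.npy");d=np.load("top0.npy");C=cloud("top",d)
# rail profile by columns: pts with height
for u in (200,230,260,290,320,350,375):
    print(u,[(v,*(np.round(C[v,u]*1000).astype(int))) for v in range(160,196,3)])
for n,(u,v) in dict(can=(235,288),tin=(152,322),bottle=(507,288)).items(): print(n,C[v,u])
```

```text
200 [(160, np.int64(759), np.int64(200), np.int64(7)), (163, np.int64(732), np.int64(181), np.int64(87)), (166, np.int64(733), np.int64(188), np.int64(57)), (169, np.int64(729), np.int64(190), np.int64(48)), (172, np.int64(698), np.int64(164), np.int64(157)), (175, np.int64(698), np.int64(170), np.int64(130)), (178, np.int64(693), np.int64(171), np.int64(127)), (181, np.int64(683), np.int64(166), np.int64(146)), (184, np.int64(683), np.int64(173), np.int64(119)), (187, np.int64(683), np.int64(181), np.int64(85)), (190, np.int64(692), np.int64(200), np.int64(3)), (193, np.int64(685), np.int64(200), np.int64(5))]
230 [(160, np.int64(759), np.int64(134), np.int64(5)), (163, np.int64(731), np.int64(119), np.int64(90)), (166, np.int64(735), np.int64(126), np.int64(49)), (169, np.int64(739), np.int64(134), np.int64(4)), (172, np.int64(699), np.int64(109), np.int64(148)), (175, np.int64(698), np.int64(113), np.int64(128)), (178, np.int64(692), np.int64(113), np.int64(128)), (181, np.int64(684), np.int64(111), np.int64(137)), (184, np.int64(684), np.int64(116), np.int64(109)), (187, np.int64
[... 2642 characters left out ...]
(86)), (163, np.int64(750), np.int64(-190), np.int64(5)), (166, np.int64(707), np.int64(-166), np.int64(156)), (169, np.int64(705), np.int64(-169), np.int64(140)), (172, np.int64(701), np.int64(-170), np.int64(131)), (175, np.int64(691), np.int64(-167), np.int64(147)), (178, np.int64(690), np.int64(-170), np.int64(126)), (181, np.int64(709), np.int64(-190), np.int64(2)), (184, np.int64(702), np.int64(-189), np.int64(5)), (187, np.int64(695), np.int64(-189), np.int64(7)), (190, np.int64(689), np.int64(-189), np.int64(4)), (193, np.int64(682), np.int64(-189), np.int64(5))]
can [0.47868155 0.10521231 0.11506207]
tin [0.41555242 0.26565133 0.10949877]
bottle [ 0.47478301 -0.38496877  0.2102429 ]
```

View zooms.

View pics/topz.png

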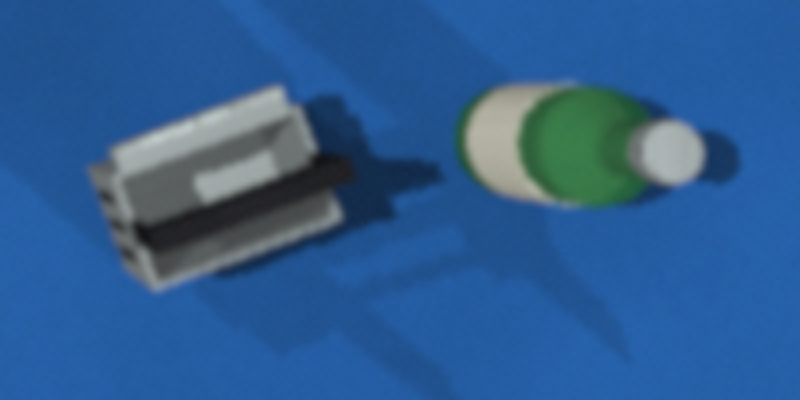

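View pics/railz.png

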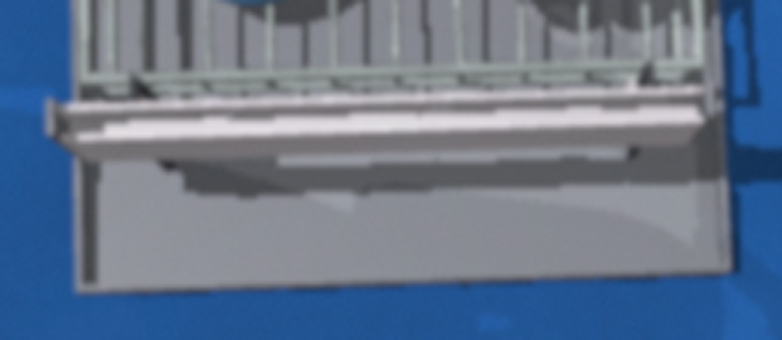

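View pics/scenez.png

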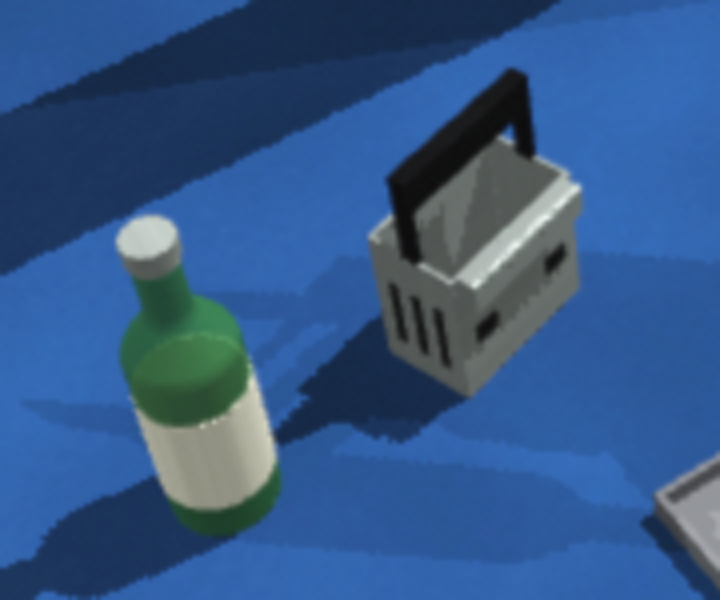

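Run:
```python
from h import *
# rail face fit & end plates
for n in("top","scene"):
    d=np.load(n+"0.npy");C=cloud(n,d).reshape(-1,3)
    m=(abs(C[:,0]-.69)<.02)&(abs(C[:,1])<.24)&(C[:,2]>.1)
    Q=C[m]
    if n=="top":
        f=Q[(Q[:,2]<.145)&(Q[:,0]<.687-.0206*(Q[:,1])+.004)&(abs(Q[:,1])<.17)]
        a=np.polyfit(f[:,1],f[:,0],1); print("face",a,len(f),np.std(f[:,0]-np.polyval(a,f[:,1])))
        l=Q[(abs(Q[:,0]-np.polyval(a,Q[:,1])-.0015)<.0025)&(abs(Q[:,1])<.17)]
        for y in np.arange(-.16,.17,.04):
            print(y, np.percentile(l[abs(l[:,1]-y)<.02,2],[50,90,98,100]))
    hi=Q[Q[:,2]>.159]; print(n,len(hi)); 
    for s in(-1,1):
        h=hi[(hi[:,1]*s>.13)]; print(s,h.min(0) if len(h) else 0,h.max(0) if len(h) else 0)
# caddy rim dark/body: points z .09-.105
d=np.load("top0.npy");C=cloud("top",d).reshape(-1,3)
m=(abs(C[:,0]-.46)<.08)&(abs(C[:,1]+.21)<.09)&(abs(C[:,2]-.1)<.006)
print(cv2.minAreaRect((C[m][:,:2]*1000).astype(np.float32)),m.sum())
```

```text
face [-0.02086329  0.68668833] 864 0.000602881913041363
-0.16 [0.12933945 0.14721669 0.15083887 0.15511214]
-0.12 [0.13226033 0.1464943  0.14822302 0.1493471 ]
-0.07999999999999999 [0.13032996 0.146643   0.14827552 0.15005879]
-0.03999999999999998 [0.13206788 0.14668994 0.14796407 0.14849653]
2.7755575615628914e-17 [0.13186336 0.14703907 0.14866373 0.14922666]
0.040000000000000036 [0.13233375 0.14676104 0.14784204 0.14957498]
0.08000000000000004 [0.13205766 0.14707891 0.14859001 0.1497379 ]
0.12000000000000002 [0.13081209 0.1470006  0.14881869 0.15031943]
0.16000000000000006 [0.13153404 0.14610614 0.14818966 0.14873479]
top 41
-1 [ 0.69038197 -0.17325643  0.15917405] [ 0.70953338 -0.17047283  0.16326063]
1 [0.68362492 0.18998742 0.15964489] [0.70296188 0.19301279 0.16391193]
scene 38
-1 [ 0.69203905 -0.17591739  0.15921383] [ 0.70794739 -0.16891609  0.16404085]
1 [0.68474787 0.18667578 0.15980017] [0.70463535 0.19388328 0.16439604]
((456.73828125, -209.51959228515625), (72.57361602783203, 100.39968872070312), 19.310400009155273) 501
```

```bash
cat >> h.py <<'E'
def delta(p,yaw_y):
    """tool-frame shift mm and wz deg to reach TCP p with tool y axis at world angle yaw_y (deg), pointing down"""
    s,M=st(); a=np.radians(yaw_y)
    y=np.array([np.cos(a),np.sin(a),0]); z=np.array([0,0,-1.]); x=np.cross(y,z)
    G=np.stack([x,y,z],1)
    w=np.degrees(R.from_matrix(M.T@G).as_rotvec()); t=M.T@(np.array(p)-s["eef_pos"])*1000
    print("t",np.round(t,1),"w",np.round(w,2),"clock",s["clock"],"f",np.round(s["ft_force"],2),"m",np.round(s["torque"],2),"eef",np.round(s["eef_pos"],4),"grip",round(s["grip_width"],3))
E
python3 -c "
from h import *
delta([.3,-.42,.28],-40)
delta([.452,-.211,.26],19.5)"
```

```text
t [ 168.4 -137.   -65.7] w [-5.000e-02 -2.000e-02 -3.351e+01] clock 0.1 f [-0.07 -0.46  0.19] m [ 0.03 -0.03  0.  ] eef [ 0.1774 -0.5991  0.2141] grip 1.001
t [ 373.5 -294.2  -45.6] w [-4.000e-02 -5.000e-02 -9.301e+01] clock 0.1 f [-0.07 -0.46  0.19] m [ 0.03 -0.03  0.  ] eef [ 0.1774 -0.5991  0.2141] grip 1.001
```

>>> {"fn": "move_arm", "kwargs": {
  "increments": [
    {"tz": -30},
    {"tx": 40,"ty": -32,"tz": -60,"wz": -7},
    {"tx": 75,"ty": -60,"tz": -66,"wz": -14},
    {"tx": 110,"ty": -87,"tz": -66,"wz": -21},
    {"tx": 140,"ty": -110,"tz": -66,"wz": -28},
    {"tx": 170,"ty": -134,"tz": -66,"wz": -35},
    {"tx": 200,"ty": -158,"tz": -66,"wz": -42},
    {"tx": 230,"ty": -182,"tz": -66,"wz": -49}
  ]
}}

```text
invalid input
```

```bash
python3 -c "
from h import *
delta([.452,-.211,.24],19.5)"
```

```text
t [ 373.5 -294.2  -25.6] w [-4.000e-02 -5.000e-02 -9.301e+01] clock 0.1 f [-0.07 -0.46  0.19] m [ 0.03 -0.03  0.  ] eef [ 0.1774 -0.5991  0.2141] grip 1.001
```

>>> {"fn": "move_arm", "kwargs": {
  "increments": [
    {"wx": 0,"wy": 0,"wz": 0,"tx": 0,"ty": 0,"tz": -30,"gripper": -1},
    {"wx": 0,"wy": 0,"wz": -7,"tx": 25,"ty": -20,"tz": -60,"gripper": -1},
    {"wx": 0,"wy": 0,"wz": -14,"tx": 55,"ty": -44,"tz": -66,"gripper": -1},
    {"wx": 0,"wy": 0,"wz": -21,"tx": 85,"ty": -67,"tz": -66,"gripper": -1},
    {"wx": 0,"wy": 0,"wz": -28,"tx": 115,"ty": -91,"tz": -66,"gripper": -1},
    {"wx": 0,"wy": 0,"wz": -35,"tx": 145,"ty": -114,"tz": -66,"gripper": -1},
    {"wx": 0,"wy": 0,"wz": -42,"tx": 175,"ty": -138,"tz": -66,"gripper": -1},
    {"wx": 0,"wy": 0,"wz": -49,"tx": 205,"ty": -162,"tz": -66,"gripper": -1}
  ]
}}

```text
clock: 0.77
eef_pos: [0.3286, -0.384, 0.2805]
tool_rot: [-0.0, 0.84, 0.543, 0.0]
ft_force: [0.7, -0.9, 0.4]
grip_width: 1.0
```

```bash
python3 -c "
from h import *
delta([.452,-.211,.24],19.5)"
```

```text
t [208.4  41.7  40.5] w [-1.000e-02 -1.000e-02 -4.368e+01] clock 0.7667 f [ 0.72 -0.89  0.4 ] m [-0.01 -0.08  0.01] eef [ 0.3286 -0.384   0.2805] grip 1.0
```

>>> {"fn": "move_arm", "kwargs": {
  "increments": [
    {"wx": 0,"wy": 0,"wz": -7,"tx": 30,"ty": 6,"tz": 0,"gripper": -1},
    {"wx": 0,"wy": 0,"wz": -14,"tx": 60,"ty": 12,"tz": 0,"gripper": -1},
    {"wx": 0,"wy": 0,"wz": -21,"tx": 90,"ty": 18,"tz": 0,"gripper": -1},
    {"wx": 0,"wy": 0,"wz": -28,"tx": 120,"ty": 24,"tz": 10,"gripper": -1},
    {"wx": 0,"wy": 0,"wz": -35,"tx": 150,"ty": 30,"tz": 20,"gripper": -1},
    {"wx": 0,"wy": 0,"wz": -41,"tx": 180,"ty": 36,"tz": 30,"gripper": -1},
    {"wx": 0,"wy": 0,"wz": -43.5,"tx": 200,"ty": 40,"tz": 40,"gripper": -1},
    {"wx": 0,"wy": 0,"wz": -43.5,"tx": 206,"ty": 41.5,"tz": 40,"gripper": -1}
  ]
}}

```text
clock: 1.43
eef_pos: [0.4517, -0.213, 0.2389]
tool_rot: [-0.001, 0.579, 0.815, 0.0]
ft_force: [0.2, -0.2, -0.2]
grip_width: 0.998
```

>>> {"fn": "move_arm", "kwargs": {
  "increments": [
    {"wx": 0,"wy": 0,"wz": 0,"tx": 0,"ty": 0,"tz": 0,"gripper": -0.6},
    {"wx": 0,"wy": 0,"wz": 0,"tx": 0,"ty": 0,"tz": 0,"gripper": -0.6}
  ]
}}

```text
clock: 1.6
eef_pos: [0.4512, -0.2159, 0.2409]
tool_rot: [0.0, 0.581, 0.814, -0.0]
ft_force: [-1.2, -0.2, -0.0]
grip_width: 0.911
```

```bash
python3 -c "
from h import *
delta([.4525,-.211,.131],19.5)
p,d=snapshot('scene'); cv2.imwrite('pics/s1.png',cv2.resize(p[150:360,100:380],None,fx=2.8,fy=2.8))"
```

```text
t [  4.3   2.9 109.9] w [-0.01  0.02 -0.55] clock 1.6 f [-1.19 -0.18 -0.04] m [-0.01 -0.12  0.01] eef [ 0.4512 -0.2159  0.2409] grip 0.911
```

View pics/s1.png

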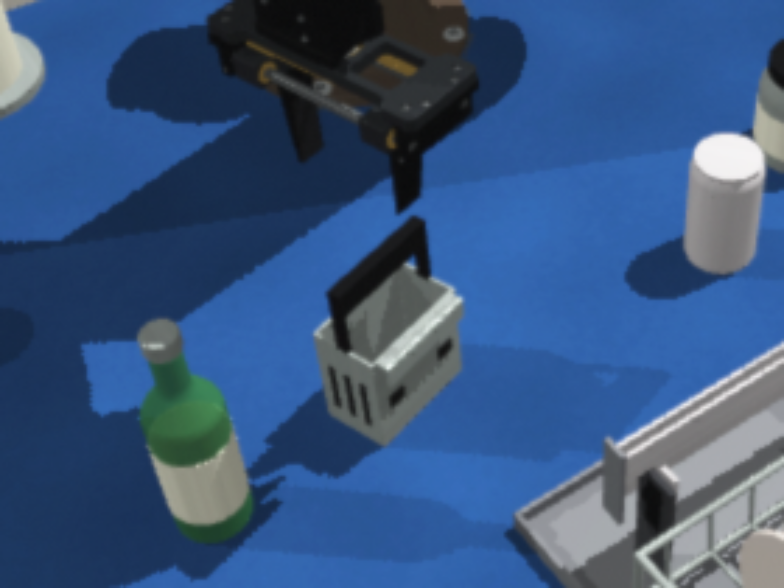

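The jaws stand open above the black handle (about 380,270 in the picture), straddling it across its 12 mm. Nothing else is in the way.

>>> {"fn": "move_arm", "kwargs": {
  "increments": [
    {"wx": 0,"wy": 0,"wz": -0.5,"tx": 2,"ty": 1.5,"tz": 25,"gripper": -0.6},
    {"wx": 0,"wy": 0,"wz": -0.5,"tx": 4,"ty": 3,"tz": 50,"gripper": -0.6},
    {"wx": 0,"wy": 0,"wz": -0.5,"tx": 4,"ty": 3,"tz": 75,"gripper": -0.6},
    {"wx": 0,"wy": 0,"wz": -0.5,"tx": 4,"ty": 3,"tz": 95,"gripper": -0.6},
    {"wx": 0,"wy": 0,"wz": -0.5,"tx": 4,"ty": 3,"tz": 105,"gripper": -0.6},
    {"wx": 0,"wy": 0,"wz": -0.5,"tx": 4,"ty": 3,"tz": 110,"gripper": -0.6},
    {"wx": 0,"wy": 0,"wz": -0.5,"tx": 4,"ty": 3,"tz": 110,"gripper": -0.6},
    {"wx": 0,"wy": 0,"wz": -0.5,"tx": 4,"ty": 3,"tz": 110,"gripper": -0.6}
  ]
}}

```text
clock: 2.32
eef_pos: [0.453, -0.2115, 0.1315]
tool_rot: [0.001, 0.578, 0.816, -0.0]
ft_force: [0.2, -0.1, -0.2]
grip_width: 0.795
```

```bash
python3 -c "
from h import *
delta([.4525,-.211,.131],19.5)"
```

```text
t [ 0.6 -0.3  0.4] w [ 0.04  0.06 -0.06] clock 2.3167 f [ 0.22 -0.05 -0.2 ] m [-0.   -0.15  0.03] eef [ 0.453  -0.2115  0.1315] grip 0.795
```

>>> {"fn": "move_arm", "kwargs": {
  "increments": [
    {"wx": 0,"wy": 0,"wz": 0,"tx": 0,"ty": 0,"tz": 0,"gripper": 0},
    {"wx": 0,"wy": 0,"wz": 0,"tx": 0,"ty": 0,"tz": 0,"gripper": 0.3},
    {"wx": 0,"wy": 0,"wz": 0,"tx": 0,"ty": 0,"tz": 0,"gripper": 0.6},
    {"wx": 0,"wy": 0,"wz": 0,"tx": 0,"ty": 0,"tz": 0,"gripper": 1},
    {"wx": 0,"wy": 0,"wz": 0,"tx": 0,"ty": 0,"tz": 0,"gripper": 1},
    {"wx": 0,"wy": 0,"wz": 0,"tx": 0,"ty": 0,"tz": 0,"gripper": 1},
    {"wx": 0,"wy": 0,"wz": 0,"tx": 0,"ty": 0,"tz": 0,"gripper": 1},
    {"wx": 0,"wy": 0,"wz": 0,"tx": 0,"ty": 0,"tz": 0,"gripper": 1}
  ],
  "grip_force": 15
}}

```text
clock: 2.98
eef_pos: [0.4528, -0.2108, 0.1306]
tool_rot: [0.0, 0.577, 0.817, -0.0]
ft_force: [0.1, -0.2, -0.9]
grip_width: 0.299
```

>>> {"fn": "move_arm", "kwargs": {
  "increments": [
    {"wx": 0,"wy": 0,"wz": 0,"tx": 0,"ty": 0,"tz": 0,"gripper": 1},
    {"wx": 0,"wy": 0,"wz": 0,"tx": 0,"ty": 0,"tz": 0,"gripper": 1},
    {"wx": 0,"wy": 0,"wz": 0,"tx": 0,"ty": 0,"tz": 0,"gripper": 1},
    {"wx": 0,"wy": 0,"wz": 0,"tx": 0,"ty": 0,"tz": 0,"gripper": 1}
  ],
  "grip_force": 40
}}

```text
clock: 3.32
eef_pos: [0.4528, -0.2108, 0.1306]
tool_rot: [0.0, 0.577, 0.817, -0.0]
ft_force: [-0.5, 0.2, -0.8]
grip_width: 0.121
```

```bash
python3 -c "
from h import *
delta([.4525,-.211,.131],19.5)"
```

```text
t [-0.1 -0.3 -0.4] w [-0.    0.01 -0.01] clock 3.3167 f [-0.48  0.16 -0.83] m [-0.1  -0.15 -0.01] eef [ 0.4528 -0.2108  0.1306] grip 0.121
```

>>> {"fn": "move_arm", "kwargs": {
  "increments": [
    {"wx": 0,"wy": 0,"wz": 0,"tx": 0,"ty": 0,"tz": 0,"gripper": 1},
    {"wx": 0,"wy": 0,"wz": 0,"tx": 0,"ty": 0,"tz": -3,"gripper": 1},
    {"wx": 0,"wy": 0,"wz": 0,"tx": 0,"ty": 0,"tz": -8,"gripper": 1},
    {"wx": 0,"wy": 0,"wz": 0,"tx": 0,"ty": 0,"tz": -16,"gripper": 1},
    {"wx": 0,"wy": 0,"wz": 0,"tx": 0,"ty": 0,"tz": -26,"gripper": 1},
    {"wx": 0,"wy": 0,"wz": 0,"tx": 0,"ty": 0,"tz": -36,"gripper": 1},
    {"wx": 0,"wy": 0,"wz": 0,"tx": 0,"ty": 0,"tz": -44,"gripper": 1},
    {"wx": 0,"wy": 0,"wz": 0,"tx": 0,"ty": 0,"tz": -50,"gripper": 1}
  ]
}}

```text
clock: 3.98
eef_pos: [0.453, -0.2109, 0.1821]
tool_rot: [0.001, 0.577, 0.817, 0.0]
ft_force: [0.3, 0.3, -2.6]
grip_width: 0.127
```

```bash
python3 -c "
from h import *
delta([.452,-.211,.28],1.2)
p,d=snapshot('scene'); cv2.imwrite('pics/s2.png',cv2.resize(p[150:360,100:380],None,fx=2.8,fy=2.8))"
```

```text
t [  0.1  -0.9 -97.9] w [ 0.06  0.06 18.29] clock 3.9833 f [ 0.28  0.33 -2.55] m [-0.05 -0.15 -0.01] eef [ 0.453  -0.2109  0.1821] grip 0.127
```

View pics/s2.png

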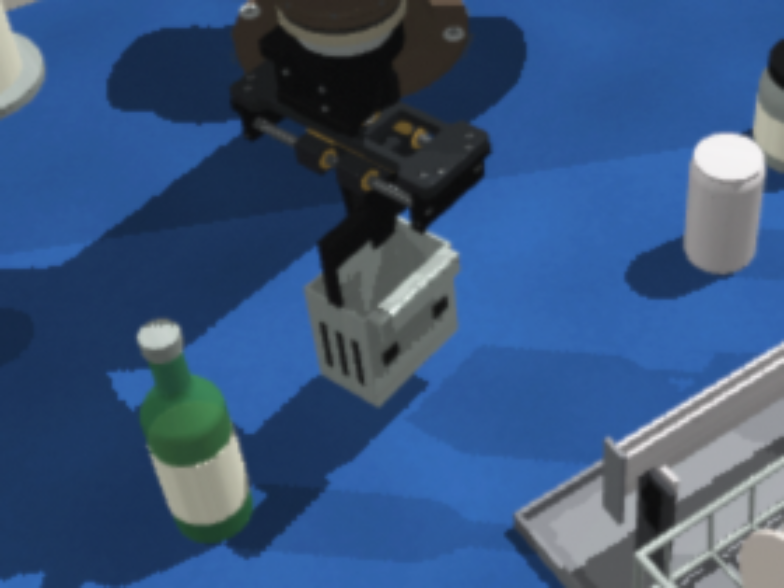

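```bash
python3 -c "
from h import *
delta([.635,-.02,.2146],1.2)"
```

```text
t [119.4 235.2 -31.7] w [ 0.11  0.1  18.29] clock 4.0333 f [-0.2  -0.03 -1.89] m [-0.03 -0.11 -0.02] eef [ 0.4532 -0.2111  0.1828] grip 0.125
```

>>> {"fn": "move_arm", "kwargs": {
  "increments": [
    {"wx": 0,"wy": 0,"wz": 1,"tx": 0,"ty": 5,"tz": -8,"gripper": 1},
    {"wx": 0,"wy": 0,"wz": 3,"tx": 5,"ty": 15,"tz": -16,"gripper": 1},
    {"wx": 0,"wy": 0,"wz": 5,"tx": 11,"ty": 28,"tz": -24,"gripper": 1},
    {"wx": 0,"wy": 0,"wz": 7,"tx": 19,"ty": 44,"tz": -30,"gripper": 1},
    {"wx": 0,"wy": 0,"wz": 9,"tx": 28,"ty": 61,"tz": -32,"gripper": 1},
    {"wx": 0,"wy": 0,"wz": 11,"tx": 37,"ty": 78,"tz": -32,"gripper": 1},
    {"wx": 0,"wy": 0,"wz": 12,"tx": 46,"ty": 95,"tz": -32,"gripper": 1},
    {"wx": 0,"wy": 0,"wz": 13,"tx": 54,"ty": 110,"tz": -32,"gripper": 1}
  ]
}}

```text
clock: 4.7
eef_pos: [0.539, -0.1222, 0.2126]
tool_rot: [-0.0, 0.666, 0.746, -0.0]
ft_force: [0.4, 0.2, -3.2]
grip_width: 0.126
```

```bash
python3 -c "
from h import *
delta([.635,-.02,.2146],1.2)"
```

```text
t [ 90.8 106.9  -2. ] w [-0.   -0.    5.25] clock 4.7 f [ 0.36  0.15 -3.21] m [-0.09 -0.16 -0.01] eef [ 0.539  -0.1222  0.2126] grip 0.126
```

>>> {"fn": "move_arm", "kwargs": {
  "increments": [
    {"wx": 0,"wy": 0,"wz": 1,"tx": 15,"ty": 18,"tz": 0,"gripper": 1},
    {"wx": 0,"wy": 0,"wz": 2,"tx": 32,"ty": 37,"tz": -1,"gripper": 1},
    {"wx": 0,"wy": 0,"wz": 3,"tx": 48,"ty": 56,"tz": -1,"gripper": 1},
    {"wx": 0,"wy": 0,"wz": 4,"tx": 62,"ty": 73,"tz": -2,"gripper": 1},
    {"wx": 0,"wy": 0,"wz": 5,"tx": 73,"ty": 87,"tz": -2,"gripper": 1},
    {"wx": 0,"wy": 0,"wz": 5,"tx": 81,"ty": 96,"tz": -2,"gripper": 1},
    {"wx": 0,"wy": 0,"wz": 5,"tx": 85,"ty": 101,"tz": -2,"gripper": 1},
    {"wx": 0,"wy": 0,"wz": 5,"tx": 85,"ty": 101,"tz": -2,"gripper": 1}
  ]
}}

```text
clock: 5.37
eef_pos: [0.6295, -0.0267, 0.2143]
tool_rot: [-0.0, 0.697, 0.717, -0.0]
ft_force: [-0.6, 0.3, -3.2]
grip_width: 0.121
```

>>> {"fn": "move_arm", "kwargs": {
  "increments": [
    {"wx": 0,"wy": 0,"wz": 0,"tx": 0,"ty": 0,"tz": 0,"gripper": 1},
    {"wx": 0,"wy": 0,"wz": 0,"tx": 0,"ty": 0,"tz": 0,"gripper": 1}
  ]
}}

```text
clock: 5.53
eef_pos: [0.6286, -0.028, 0.2146]
tool_rot: [-0.0, 0.698, 0.716, -0.0]
ft_force: [0.3, 0.4, -3.4]
grip_width: 0.119
```

```bash
python3 -c "
from h import *
delta([.64,-.02,.2136],1.2)
for n in('scene','top'):
  p,d=snapshot(n); np.save(n+'3.npy',d); np.save(n+'3p.npy',p); C=cloud(n,d)
  x0,x1,y0,y1=(250,470,180,380) if n=='scene' else (170,400,130,270)
  cv2.imwrite(f'pics/{n}3.png',cv2.resize(p[y0:y1,x0:x1],None,fx=3,fy=3))
delta([.64,-.02,.2136],1.2)
"
```

```text
t [ 7.7 11.6  1. ] w [-0.02  0.01  0.27] clock 5.5333 f [ 0.34  0.36 -3.36] m [-0.08 -0.13  0.06] eef [ 0.6286 -0.028   0.2146] grip 0.119
t [ 7.8 11.4  1.2] w [-0.    0.01  0.25] clock 5.6333 f [ 0.85 -0.08 -2.82] m [ 0.03 -0.07 -0.04] eef [ 0.6288 -0.028   0.2148] grip 0.124
```

View pics/scene3.png

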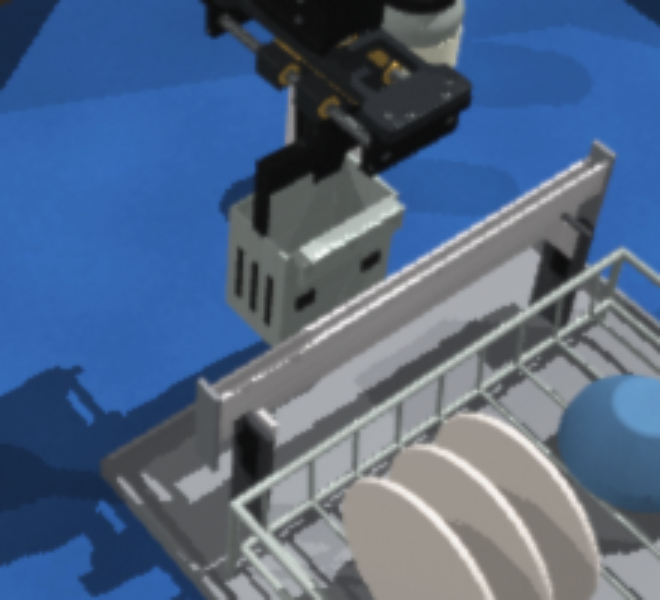

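View pics/top3.png

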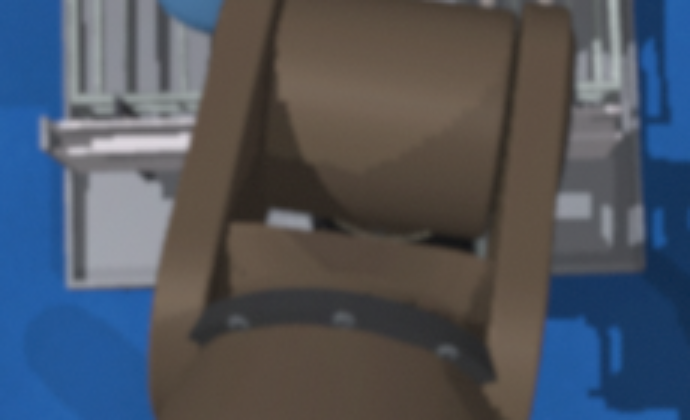

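The scene view shows the caddy held upright, hook side (about 350,225) facing the rail and clear in front of it. The arm hides the caddy in the top view. I'll measure its pose from the scene depth.

Run:
```python
from h import *
d=np.load("scene3.npy");p=np.load("scene3p.npy");C=cloud("scene",d)
v,u=np.mgrid[:480,:640]
# caddy region in full image: crop x 250+225/3..250+405/3, y 180+160/3..180+345/3
m=(u>320)&(u<390)&(v>225)&(v<300)&(d>0)
Q=C[m]; 
# local frame
a=np.radians(1.45); T=np.array([.6288,-.0280,.2148-.1306]); Rz=np.array([[np.cos(a),np.sin(a),0],[-np.sin(a),np.cos(a),0],[0,0,1]])
L=(Q-T)@Rz.T
L=L[(abs(L[:,0])<.06)&(abs(L[:,1])<.07)]
for z in range(0,110,8):
    s=L[(abs(L[:,2]*1000-z)<4)&(L[:,0]>.02)]
    if len(s)>3:
        for y0 in (-.03,0,.03):
            t=s[abs(s[:,1]-y0)<.015]
            if len(t): print(z,y0,len(t),np.round(np.percentile(t[:,0],[10,50,90])*1000,1))
s=L[(L[:,0]>.028)&(L[:,2]>.09)]; print("flange top z by y",[(y,np.round(np.percentile(s[abs(s[:,1]-y)<.01,2],90)*1000,1)) for y in(-.035,0,.035)], s[:,1].min(),s[:,1].max(), s[:,0].max())
```

```text
8 -0.03 6 [29.3 29.9 30.3]
8 0 7 [29.4 29.8 30.3]
8 0.03 8 [29.3 30.  30.8]
16 -0.03 25 [28.7 30.1 31.2]
16 0 24 [28.9 30.1 31.1]
16 0.03 24 [29.  29.6 30.7]
24 -0.03 24 [29.  30.4 31.9]
24 0 25 [28.7 29.8 30.9]
24 0.03 22 [28.7 29.5 30.8]
32 -0.03 23 [29.2 30.1 31.1]
32 0 23 [29.5 30.3 31.1]
32 0.03 20 [29.2 30.4 31.5]
40 -0.03 21 [29.5 30.8 32.7]
40 0 29 [28.5 30.  31.6]
40 0.03 20 [28.9 30.9 33.3]
48 -0.03 31 [29.6 30.9 33.1]
48 0 22 [28.5 29.9 30.9]
48 0.03 33 [29.2 30.9 33. ]
56 -0.03 26 [29.4 30.3 32.4]
56 0 25 [29.4 30.3 31.6]
56 0.03 19 [28.6 29.6 30.7]
64 -0.03 10 [29.2 30.6 31.5]
64 0.03 3 [31.4 32.1 54.3]
72 -0.03 9 [28.7 29.4 30.3]
80 -0.03 21 [30.  41.8 43.1]
80 0 19 [40.7 41.9 42.7]
80 0.03 16 [40.9 41.8 42.2]
88 -0.03 36 [35.1 42.2 43.2]
88 0 26 [40.4 42.1 43. ]
88 0.03 24 [41.  42.  43.2]
96 -0.03 84 [29.8 37.6 42.7]
96 0 79 [29.9 37.9 42.6]
96 0.03 84 [29.3 36.9 42.6]
104 -0.03 23 [29.  35.2 41.3]
104 0 23 [31.1 35.4 41.8]
104 0.03 15 [32.5 38.6 42.7]
flange top z by y [(-0.035, np.float64(100.4)), (0, np.float64(100.9)), (0.035, np.float64(100.2))] -0.05253437353883586 0.04937049704156285 0.04471708529924116
```

>>> {"fn": "move_arm", "kwargs": {
  "increments": [
    {"wx": 0,"wy": 0,"wz": 0.25,"tx": 0,"ty": 3,"tz": 0,"gripper": 1},
    {"wx": 0,"wy": 0,"wz": 0.25,"tx": 0,"ty": 7,"tz": 0,"gripper": 1},
    {"wx": 0,"wy": 0,"wz": 0.25,"tx": 0,"ty": 11,"tz": 0,"gripper": 1},
    {"wx": 0,"wy": 0,"wz": 0.25,"tx": 0,"ty": 14,"tz": 0,"gripper": 1},
    {"wx": 0,"wy": 0,"wz": 0.25,"tx": 0,"ty": 16,"tz": 0,"gripper": 1},
    {"wx": 0,"wy": 0,"wz": 0.25,"tx": 0,"ty": 16,"tz": 0,"gripper": 1},
    {"wx": 0,"wy": 0,"wz": 0.25,"tx": 0,"ty": 16,"tz": 0,"gripper": 1}
  ]
}}

```text
clock: 6.22
eef_pos: [0.6452, -0.0269, 0.2144]
tool_rot: [-0.0, 0.699, 0.715, -0.0]
ft_force: [0.9, 0.1, -3.9]
grip_width: 0.122
```

```bash
python3 -c "
from h import *
delta([.648,-.028,.2146],1.2)
"
```

```text
t [-1.2  2.8 -0.2] w [-0.02  0.    0.05] clock 6.2167 f [ 0.86  0.07 -3.93] m [ 0.01 -0.11 -0.01] eef [ 0.6452 -0.0269  0.2144] grip 0.122
```

>>> {"fn": "move_arm", "kwargs": {
  "increments": [
    {"wx": 0,"wy": 0,"wz": 0,"tx": 0,"ty": 0.5,"tz": 0,"gripper": 1},
    {"wx": 0,"wy": 0,"wz": 0,"tx": 0,"ty": 1,"tz": 0,"gripper": 1},
    {"wx": 0,"wy": 0,"wz": 0,"tx": 0,"ty": 1.5,"tz": 0,"gripper": 1},
    {"wx": 0,"wy": 0,"wz": 0,"tx": 0,"ty": 2,"tz": 0,"gripper": 1}
  ]
}}

```text
clock: 6.55
eef_pos: [0.6472, -0.0269, 0.2147]
tool_rot: [0.0, 0.699, 0.715, -0.0]
ft_force: [-0.1, 0.2, -3.5]
grip_width: 0.126
```

>>> {"fn": "move_arm", "kwargs": {
  "increments": [
    {"wx": 0,"wy": 0,"wz": 0,"tx": 0,"ty": 0.5,"tz": 0,"gripper": 1},
    {"wx": 0,"wy": 0,"wz": 0,"tx": 0,"ty": 1,"tz": 0,"gripper": 1},
    {"wx": 0,"wy": 0,"wz": 0,"tx": 0,"ty": 1,"tz": 0,"gripper": 1}
  ]
}}

```text
clock: 6.8
eef_pos: [0.6483, -0.0269, 0.2146]
tool_rot: [0.0, 0.699, 0.715, -0.0]
ft_force: [0.2, 0.2, -3.0]
grip_width: 0.124
```

```bash
python3 -c "
from h import *
delta([.648,-.028,.2146],1.2)
"
```

```text
t [-1.1 -0.3  0. ] w [0.   0.01 0.04] clock 6.8 f [ 0.24  0.17 -3.  ] m [ 0.05 -0.13 -0.02] eef [ 0.6483 -0.0269  0.2146] grip 0.124
```

>>> {"fn": "move_arm", "kwargs": {
  "increments": [
    {"wx": 0,"wy": 0,"wz": 0,"tx": 0,"ty": 0.5,"tz": 0,"gripper": 1},
    {"wx": 0,"wy": 0,"wz": 0,"tx": 0,"ty": 1,"tz": 0,"gripper": 1},
    {"wx": 0,"wy": 0,"wz": 0,"tx": 0,"ty": 1,"tz": 0,"gripper": 1}
  ]
}}

```text
clock: 7.05
eef_pos: [0.6493, -0.0268, 0.2146]
tool_rot: [0.0, 0.699, 0.715, -0.0]
ft_force: [0.3, 0.6, -3.0]
grip_width: 0.125
```

>>> {"fn": "move_arm", "kwargs": {
  "increments": [
    {"wx": 0,"wy": 0,"wz": 0,"tx": 0,"ty": 0.5,"tz": 0,"gripper": 1},
    {"wx": 0,"wy": 0,"wz": 0,"tx": 0,"ty": 1,"tz": 0,"gripper": 1},
    {"wx": 0,"wy": 0,"wz": 0,"tx": 0,"ty": 1,"tz": 0,"gripper": 1}
  ]
}}

```text
clock: 7.3
eef_pos: [0.6503, -0.0268, 0.2146]
tool_rot: [0.0, 0.699, 0.715, -0.0]
ft_force: [-0.2, 0.1, -2.8]
grip_width: 0.128
```

>>> {"fn": "move_arm", "kwargs": {
  "increments": [
    {"wx": 0,"wy": 0,"wz": 0,"tx": 0,"ty": 0.5,"tz": 0,"gripper": 1},
    {"wx": 0,"wy": 0,"wz": 0,"tx": 0,"ty": 1,"tz": 0,"gripper": 1},
    {"wx": 0,"wy": 0,"wz": 0,"tx": 0,"ty": 1,"tz": 0,"gripper": 1}
  ]
}}

```text
clock: 7.55
eef_pos: [0.6513, -0.0268, 0.2146]
tool_rot: [0.0, 0.699, 0.715, -0.0]
ft_force: [-0.1, -0.1, -3.3]
grip_width: 0.123
```

```bash
python3 -c "
from h import *
delta([.648,-.028,.2146],1.2)
"
```

```text
t [-1.1 -3.3  0. ] w [0.   0.01 0.04] clock 7.55 f [-0.12 -0.09 -3.26] m [-0.05 -0.13  0.02] eef [ 0.6513 -0.0268  0.2146] grip 0.123
```

>>> {"fn": "move_arm", "kwargs": {
  "increments": [
    {"wx": 0,"wy": 0,"wz": 0,"tx": 0,"ty": 0.5,"tz": 0,"gripper": 1},
    {"wx": 0,"wy": 0,"wz": 0,"tx": 0,"ty": 1,"tz": 0,"gripper": 1},
    {"wx": 0,"wy": 0,"wz": 0,"tx": 0,"ty": 1,"tz": 0,"gripper": 1}
  ]
}}

```text
clock: 7.8
eef_pos: [0.6523, -0.0268, 0.2146]
tool_rot: [0.0, 0.699, 0.715, -0.0]
ft_force: [0.1, 0.0, -4.1]
grip_width: 0.122
```

```bash
python3 -c "
from h import *
delta([.648,-.028,.2146],1.2)
"
```

```text
t [-1.1 -4.3  0. ] w [0.   0.01 0.04] clock 7.8 f [ 0.08  0.03 -4.13] m [-0.02 -0.12  0.  ] eef [ 0.6523 -0.0268  0.2146] grip 0.122
```

>>> {"fn": "move_arm", "kwargs": {
  "increments": [
    {"wx": 0,"wy": 0,"wz": 0,"tx": 0,"ty": 0.5,"tz": 0,"gripper": 1},
    {"wx": 0,"wy": 0,"wz": 0,"tx": 0,"ty": 1,"tz": 0,"gripper": 1},
    {"wx": 0,"wy": 0,"wz": 0,"tx": 0,"ty": 1,"tz": 0,"gripper": 1}
  ]
}}

```text
clock: 8.05
eef_pos: [0.6533, -0.0268, 0.2146]
tool_rot: [0.0, 0.699, 0.715, -0.0]
ft_force: [0.3, 0.4, -3.0]
grip_width: 0.126
```

>>> {"fn": "move_arm", "kwargs": {
  "increments": [
    {"wx": 0,"wy": 0,"wz": 0,"tx": 0,"ty": 0.5,"tz": 0,"gripper": 1},
    {"wx": 0,"wy": 0,"wz": 0,"tx": 0,"ty": 1,"tz": 0,"gripper": 1},
    {"wx": 0,"wy": 0,"wz": 0,"tx": 0,"ty": 1,"tz": 0,"gripper": 1}
  ]
}}

```text
clock: 8.3
eef_pos: [0.6543, -0.0267, 0.2146]
tool_rot: [0.0, 0.699, 0.715, -0.0]
ft_force: [0.7, -0.2, -2.3]
grip_width: 0.124
```

```bash
python3 -c "
from h import *
delta([.648,-.028,.2146],1.2)
"
```

```text
t [-1.1 -6.3 -0. ] w [0.   0.01 0.04] clock 8.3 f [ 0.68 -0.17 -2.3 ] m [ 0.01 -0.14  0.05] eef [ 0.6543 -0.0267  0.2146] grip 0.124
```

>>> {"fn": "move_arm", "kwargs": {
  "increments": [
    {"wx": 0,"wy": 0,"wz": 0,"tx": 0,"ty": 0.5,"tz": 0,"gripper": 1},
    {"wx": 0,"wy": 0,"wz": 0,"tx": 0,"ty": 1,"tz": 0,"gripper": 1},
    {"wx": 0,"wy": 0,"wz": 0,"tx": 0,"ty": 1,"tz": 0,"gripper": 1}
  ]
}}

```text
clock: 8.55
eef_pos: [0.6553, -0.0267, 0.2146]
tool_rot: [0.0, 0.699, 0.715, -0.0]
ft_force: [0.2, -0.2, -3.3]
grip_width: 0.124
```

```bash
python3 -c "
from h import *
delta([.648,-.028,.2146],1.2)
"
```

```text
t [-1.2 -7.3  0. ] w [0.   0.   0.04] clock 8.55 f [ 0.17 -0.17 -3.31] m [-0.09 -0.12 -0.01] eef [ 0.6553 -0.0267  0.2146] grip 0.124
```

>>> {"fn": "move_arm", "kwargs": {
  "increments": [
    {"wx": 0,"wy": 0,"wz": 0,"tx": 0,"ty": 0.5,"tz": 0,"gripper": 1},
    {"wx": 0,"wy": 0,"wz": 0,"tx": 0,"ty": 1,"tz": 0,"gripper": 1},
    {"wx": 0,"wy": 0,"wz": 0,"tx": 0,"ty": 1,"tz": 0,"gripper": 1}
  ]
}}

```text
clock: 8.8
eef_pos: [0.6563, -0.0266, 0.2146]
tool_rot: [0.0, 0.699, 0.715, -0.0]
ft_force: [0.9, 0.1, -3.4]
grip_width: 0.126
```

```bash
python3 -c "
from h import *
delta([.648,-.028,.2146],1.2)
"
```

```text
t [-1.2 -8.3 -0. ] w [0.   0.   0.04] clock 8.8 f [ 0.91  0.08 -3.44] m [ 0.02 -0.09 -0.03] eef [ 0.6563 -0.0266  0.2146] grip 0.126
```

>>> {"fn": "move_arm", "kwargs": {
  "increments": [
    {"wx": 0,"wy": 0,"wz": 0,"tx": 0,"ty": 0.5,"tz": 0,"gripper": 1},
    {"wx": 0,"wy": 0,"wz": 0,"tx": 0,"ty": 1,"tz": 0,"gripper": 1},
    {"wx": 0,"wy": 0,"wz": 0,"tx": 0,"ty": 1,"tz": 0,"gripper": 1}
  ]
}}

```text
clock: 9.05
eef_pos: [0.6568, -0.0267, 0.2146]
tool_rot: [-0.0, 0.699, 0.715, -0.0]
ft_force: [-2.6, -0.3, -1.4]
grip_width: 0.128
```

```bash
python3 -c "
from h import *
delta([.648,-.028,.2146],1.2)
"
```

```text
t [-1.2 -8.9 -0. ] w [-0.06  0.    0.04] clock 9.05 f [-2.57 -0.28 -1.43] m [-0.08  0.58 -0.07] eef [ 0.6568 -0.0267  0.2146] grip 0.128
```

>>> {"fn": "move_arm", "kwargs": {
  "increments": [
    {"wx": 0,"wy": 0,"wz": 0,"tx": 0,"ty": -0.6,"tz": 0,"gripper": 1},
    {"wx": 0,"wy": 0,"wz": 0,"tx": 0,"ty": -1,"tz": 0,"gripper": 1},
    {"wx": 0,"wy": 0,"wz": 0,"tx": 0,"ty": -1,"tz": 1,"gripper": 1},
    {"wx": 0,"wy": 0,"wz": 0,"tx": 0,"ty": -1,"tz": 3,"gripper": 1},
    {"wx": 0,"wy": 0,"wz": 0,"tx": 0,"ty": -1,"tz": 5,"gripper": 1},
    {"wx": 0,"wy": 0,"wz": 0,"tx": 0,"ty": -1,"tz": 7,"gripper": 1},
    {"wx": 0,"wy": 0,"wz": 0,"tx": 0,"ty": -1,"tz": 8,"gripper": 1}
  ]
}}

```text
clock: 9.63
eef_pos: [0.6561, -0.0267, 0.2062]
tool_rot: [-0.0, 0.699, 0.715, -0.0]
ft_force: [0.1, -0.5, -3.2]
grip_width: 0.125
```

```bash
python3 -c "
from h import *
delta([.656,-.028,.1906],1.2)
"
```

```text
t [-1.3 -0.2 15.6] w [-0.02 -0.    0.04] clock 9.6333 f [ 0.15 -0.5  -3.15] m [ 0.01 -0.13  0.01] eef [ 0.6561 -0.0267  0.2062] grip 0.125
```

>>> {"fn": "move_arm", "kwargs": {
  "increments": [
    {"wx": 0,"wy": 0,"wz": 0,"tx": 0,"ty": 0,"tz": 1,"gripper": 1},
    {"wx": 0,"wy": 0,"wz": 0,"tx": 0,"ty": 0,"tz": 2,"gripper": 1},
    {"wx": 0,"wy": 0,"wz": 0,"tx": 0,"ty": 0,"tz": 3,"gripper": 1},
    {"wx": 0,"wy": 0,"wz": 0,"tx": 0,"ty": 0,"tz": 4,"gripper": 1},
    {"wx": 0,"wy": 0,"wz": 0,"tx": 0,"ty": 0,"tz": 5,"gripper": 1},
    {"wx": 0,"wy": 0,"wz": 0,"tx": 0,"ty": 0,"tz": 5,"gripper": 1}
  ]
}}

```text
clock: 10.13
eef_pos: [0.6561, -0.0267, 0.2014]
tool_rot: [-0.0, 0.699, 0.715, -0.0]
ft_force: [-0.4, 0.3, -3.2]
grip_width: 0.124
```

```bash
python3 -c "
from h import *
delta([.656,-.028,.1906],1.2)
"
```

```text
t [-1.3 -0.1 10.8] w [-0.02  0.    0.04] clock 10.1333 f [-0.36  0.32 -3.21] m [-0.04 -0.13  0.04] eef [ 0.6561 -0.0267  0.2014] grip 0.124
```

>>> {"fn": "move_arm", "kwargs": {
  "increments": [
    {"wx": 0,"wy": 0,"wz": 0,"tx": 0,"ty": 0,"tz": 1,"gripper": 1},
    {"wx": 0,"wy": 0,"wz": 0,"tx": 0,"ty": 0,"tz": 2,"gripper": 1},
    {"wx": 0,"wy": 0,"wz": 0,"tx": 0,"ty": 0,"tz": 3,"gripper": 1},
    {"wx": 0,"wy": 0,"wz": 0,"tx": 0,"ty": 0,"tz": 4,"gripper": 1},
    {"wx": 0,"wy": 0,"wz": 0,"tx": 0,"ty": 0,"tz": 5,"gripper": 1},
    {"wx": 0,"wy": 0,"wz": 0,"tx": 0,"ty": 0,"tz": 5,"gripper": 1}
  ]
}}

```text
clock: 10.63
eef_pos: [0.6561, -0.0267, 0.1963]
tool_rot: [-0.0, 0.699, 0.715, -0.0]
ft_force: [0.1, 0.5, -3.6]
grip_width: 0.123
```

```bash
python3 -c "
from h import *
delta([.656,-.028,.1906],1.2)
"
```

```text
t [-1.3 -0.1  5.7] w [-0.02  0.    0.04] clock 10.6333 f [ 0.15  0.49 -3.59] m [-0.02 -0.1   0.01] eef [ 0.6561 -0.0267  0.1963] grip 0.123
```

>>> {"fn": "move_arm", "kwargs": {
  "increments": [
    {"wx": 0,"wy": 0,"wz": 0,"tx": 0,"ty": 0,"tz": 1,"gripper": 1},
    {"wx": 0,"wy": 0,"wz": 0,"tx": 0,"ty": 0,"tz": 2,"gripper": 1},
    {"wx": 0,"wy": 0,"wz": 0,"tx": 0,"ty": 0,"tz": 3,"gripper": 1},
    {"wx": 0,"wy": 0,"wz": 0,"tx": 0,"ty": 0,"tz": 4,"gripper": 1},
    {"wx": 0,"wy": 0,"wz": 0,"tx": 0,"ty": 0,"tz": 4,"gripper": 1}
  ]
}}

```text
clock: 11.05
eef_pos: [0.6561, -0.0267, 0.1924]
tool_rot: [-0.0, 0.699, 0.715, -0.0]
ft_force: [-0.4, -0.7, -2.8]
grip_width: 0.123
```

```bash
python3 -c "
from h import *
delta([.656,-.028,.1906],1.2)
"
```

```text
t [-1.3 -0.1  1.8] w [-0.02  0.    0.04] clock 11.05 f [-0.4  -0.69 -2.78] m [-0.01 -0.08 -0.  ] eef [ 0.6561 -0.0267  0.1924] grip 0.123
```

Now the fine search for the lip's top.

>>> {"fn": "move_arm", "kwargs": {
  "increments": [
    {"wx": 0,"wy": 0,"wz": 0,"tx": 0,"ty": 0,"tz": 0.5,"gripper": 1},
    {"wx": 0,"wy": 0,"wz": 0,"tx": 0,"ty": 0,"tz": 1,"gripper": 1},
    {"wx": 0,"wy": 0,"wz": 0,"tx": 0,"ty": 0,"tz": 1.5,"gripper": 1},
    {"wx": 0,"wy": 0,"wz": 0,"tx": 0,"ty": 0,"tz": 1.5,"gripper": 1}
  ]
}}

```text
clock: 11.38
eef_pos: [0.6561, -0.0267, 0.191]
tool_rot: [-0.0, 0.699, 0.715, -0.0]
ft_force: [0.6, 0.4, -3.4]
grip_width: 0.128
```

>>> {"fn": "move_arm", "kwargs": {
  "increments": [
    {"wx": 0,"wy": 0,"wz": 0,"tx": 0,"ty": 0,"tz": 0.5,"gripper": 1},
    {"wx": 0,"wy": 0,"wz": 0,"tx": 0,"ty": 0,"tz": 1,"gripper": 1},
    {"wx": 0,"wy": 0,"wz": 0,"tx": 0,"ty": 0,"tz": 1,"gripper": 1}
  ]
}}

```text
clock: 11.63
eef_pos: [0.6561, -0.0267, 0.19]
tool_rot: [-0.0, 0.699, 0.715, -0.0]
ft_force: [-0.6, -0.0, -4.0]
grip_width: 0.122
```

>>> {"fn": "move_arm", "kwargs": {
  "increments": [
    {"wx": 0,"wy": 0,"wz": 0,"tx": 0,"ty": 0,"tz": 0.5,"gripper": 1},
    {"wx": 0,"wy": 0,"wz": 0,"tx": 0,"ty": 0,"tz": 1,"gripper": 1},
    {"wx": 0,"wy": 0,"wz": 0,"tx": 0,"ty": 0,"tz": 1,"gripper": 1}
  ]
}}

```text
clock: 11.88
eef_pos: [0.6562, -0.0267, 0.189]
tool_rot: [-0.0, 0.699, 0.715, -0.0]
ft_force: [-0.6, -0.2, -3.1]
grip_width: 0.127
```

>>> {"fn": "move_arm", "kwargs": {
  "increments": [
    {"wx": 0,"wy": 0,"wz": 0,"tx": 0,"ty": 0,"tz": 0.5,"gripper": 1},
    {"wx": 0,"wy": 0,"wz": 0,"tx": 0,"ty": 0,"tz": 1,"gripper": 1},
    {"wx": 0,"wy": 0,"wz": 0,"tx": 0,"ty": 0,"tz": 1,"gripper": 1}
  ]
}}

```text
clock: 12.13
eef_pos: [0.6561, -0.0267, 0.188]
tool_rot: [-0.0, 0.699, 0.715, -0.0]
ft_force: [0.5, 1.0, -3.7]
grip_width: 0.125
```

>>> {"fn": "move_arm", "kwargs": {
  "increments": [
    {"wx": 0,"wy": 0,"wz": 0,"tx": 0,"ty": 0,"tz": 0.5,"gripper": 1},
    {"wx": 0,"wy": 0,"wz": 0,"tx": 0,"ty": 0,"tz": 1,"gripper": 1},
    {"wx": 0,"wy": 0,"wz": 0,"tx": 0,"ty": 0,"tz": 1,"gripper": 1}
  ]
}}

```text
clock: 12.38
eef_pos: [0.6562, -0.0267, 0.187]
tool_rot: [-0.0, 0.699, 0.715, -0.0]
ft_force: [-0.3, 0.9, -2.8]
grip_width: 0.12
```

```bash
python3 -c "
from h import *
delta([.656,-.028,.1906],1.2)
"
```

```text
t [-1.3 -0.2 -3.6] w [-0.01  0.    0.04] clock 12.3833 f [-0.34  0.86 -2.83] m [ 0.01 -0.11 -0.02] eef [ 0.6562 -0.0267  0.187 ] grip 0.12
```

>>> {"fn": "move_arm", "kwargs": {
  "increments": [
    {"wx": 0,"wy": 0,"wz": 0,"tx": 0,"ty": 0,"tz": 0.5,"gripper": 1},
    {"wx": 0,"wy": 0,"wz": 0,"tx": 0,"ty": 0,"tz": 1,"gripper": 1},
    {"wx": 0,"wy": 0,"wz": 0,"tx": 0,"ty": 0,"tz": 1,"gripper": 1}
  ]
}}

```text
clock: 12.63
eef_pos: [0.6561, -0.0267, 0.186]
tool_rot: [-0.0, 0.699, 0.715, -0.0]
ft_force: [-0.4, 0.2, -3.7]
grip_width: 0.127
```

```bash
python3 -c "
from h import *
delta([.656,-.028,.1906],1.2)
"
```

```text
t [-1.3 -0.2 -4.6] w [-0.01  0.    0.04] clock 12.6333 f [-0.4   0.18 -3.67] m [ 0.02 -0.03  0.02] eef [ 0.6561 -0.0267  0.186 ] grip 0.127
```

>>> {"fn": "move_arm", "kwargs": {
  "increments": [
    {"wx": 0,"wy": 0,"wz": 0,"tx": 0,"ty": 0,"tz": 0.5,"gripper": 1},
    {"wx": 0,"wy": 0,"wz": 0,"tx": 0,"ty": 0,"tz": 1,"gripper": 1},
    {"wx": 0,"wy": 0,"wz": 0,"tx": 0,"ty": 0,"tz": 1,"gripper": 1}
  ]
}}

```text
clock: 12.88
eef_pos: [0.6561, -0.0267, 0.185]
tool_rot: [-0.0, 0.699, 0.715, -0.0]
ft_force: [-0.3, 0.7, -3.3]
grip_width: 0.122
```

```bash
python3 -c "
from h import *
delta([.656,-.028,.1906],1.2)
"
```

```text
t [-1.3 -0.2 -5.6] w [-0.01  0.    0.04] clock 12.8833 f [-0.3   0.71 -3.3 ] m [ 0.   -0.07 -0.02] eef [ 0.6561 -0.0267  0.185 ] grip 0.122
```

>>> {"fn": "move_arm", "kwargs": {
  "increments": [
    {"wx": 0,"wy": 0,"wz": 0,"tx": 0,"ty": 0,"tz": 0.5,"gripper": 1},
    {"wx": 0,"wy": 0,"wz": 0,"tx": 0,"ty": 0,"tz": 1,"gripper": 1},
    {"wx": 0,"wy": 0,"wz": 0,"tx": 0,"ty": 0,"tz": 1,"gripper": 1}
  ]
}}

```text
clock: 13.13
eef_pos: [0.6561, -0.0267, 0.184]
tool_rot: [-0.0, 0.699, 0.715, -0.0]
ft_force: [0.5, -0.2, -2.5]
grip_width: 0.123
```

```bash
python3 -c "
from h import *
delta([.656,-.028,.1906],1.2)
"
```

```text
t [-1.3 -0.2 -6.6] w [-0.01  0.    0.04] clock 13.1333 f [ 0.48 -0.18 -2.53] m [ 0.02 -0.15  0.03] eef [ 0.6561 -0.0267  0.184 ] grip 0.123
```

>>> {"fn": "move_arm", "kwargs": {
  "increments": [
    {"wx": 0,"wy": 0,"wz": 0,"tx": 0,"ty": 0,"tz": 0.5,"gripper": 1},
    {"wx": 0,"wy": 0,"wz": 0,"tx": 0,"ty": 0,"tz": 1,"gripper": 1},
    {"wx": 0,"wy": 0,"wz": 0,"tx": 0,"ty": 0,"tz": 1,"gripper": 1}
  ]
}}

```text
clock: 13.38
eef_pos: [0.6561, -0.0267, 0.183]
tool_rot: [-0.0, 0.699, 0.715, -0.0]
ft_force: [0.9, 0.5, -2.7]
grip_width: 0.128
```

```bash
python3 -c "
from h import *
delta([.656,-.028,.1906],1.2)
"
```

```text
t [-1.3 -0.2 -7.6] w [-0.01  0.    0.04] clock 13.3833 f [ 0.92  0.49 -2.69] m [ 0.02 -0.1   0.02] eef [ 0.6561 -0.0267  0.183 ] grip 0.128
```

>>> {"fn": "move_arm", "kwargs": {
  "increments": [
    {"wx": 0,"wy": 0,"wz": 0,"tx": 0,"ty": 0,"tz": 0.5,"gripper": 1},
    {"wx": 0,"wy": 0,"wz": 0,"tx": 0,"ty": 0,"tz": 1,"gripper": 1},
    {"wx": 0,"wy": 0,"wz": 0,"tx": 0,"ty": 0,"tz": 1,"gripper": 1}
  ]
}}

```text
clock: 13.63
eef_pos: [0.6561, -0.0267, 0.182]
tool_rot: [-0.0, 0.699, 0.715, -0.0]
ft_force: [-0.7, -0.3, -2.7]
grip_width: 0.124
```

```bash
python3 -c "
from h import *
delta([.656,-.028,.1906],1.2)
"
```

```text
t [-1.3 -0.1 -8.6] w [-0.01  0.    0.04] clock 13.6333 f [-0.7  -0.28 -2.7 ] m [-0.01 -0.11 -0.03] eef [ 0.6561 -0.0267  0.182 ] grip 0.124
```

>>> {"fn": "move_arm", "kwargs": {
  "increments": [
    {"wx": 0,"wy": 0,"wz": 0,"tx": 0,"ty": 0,"tz": 0.5,"gripper": 1},
    {"wx": 0,"wy": 0,"wz": 0,"tx": 0,"ty": 0,"tz": 1,"gripper": 1},
    {"wx": 0,"wy": 0,"wz": 0,"tx": 0,"ty": 0,"tz": 1,"gripper": 1}
  ]
}}

```text
clock: 13.88
eef_pos: [0.6562, -0.0267, 0.1813]
tool_rot: [0.0, 0.699, 0.715, 0.0]
ft_force: [-0.3, 1.0, -0.6]
grip_width: 0.125
```

```bash
python3 -c "
from h import *
delta([.656,-.028,.1906],1.2)
p,d=snapshot('scene'); cv2.imwrite('pics/s4.png',cv2.resize(p[180:380,250:470],None,fx=3,fy=3))
"
```

```text
t [-1.3 -0.2 -9.3] w [0.01 0.01 0.04] clock 13.8833 f [-0.3   1.01 -0.58] m [-0.04  0.03  0.04] eef [ 0.6562 -0.0267  0.1813] grip 0.125
```

View pics/s4.png

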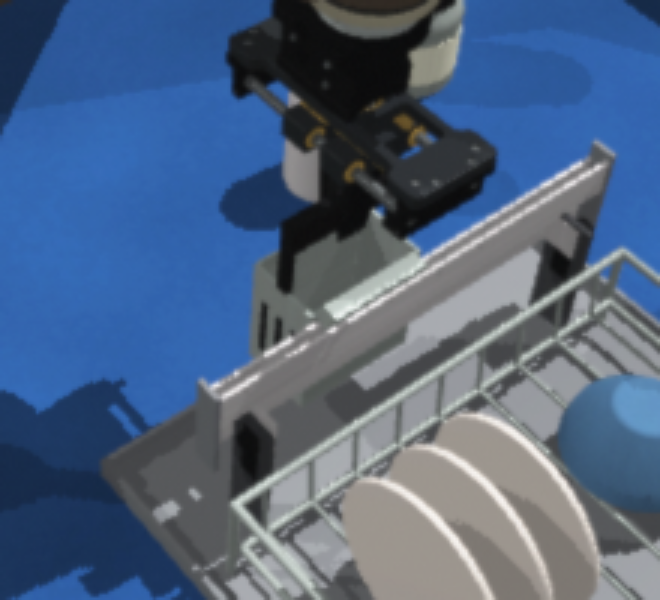

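Contact in z: the load on the wrist dropped from 3.3 N to 0.6 N at TCP z 0.1813. That puts the lip about 3 mm low, and the flange lies on it in the picture (about 375,280). Now I slide left.

>>> {"fn": "move_arm", "kwargs": {
  "increments": [
    {"wx": 0,"wy": 0,"wz": 0,"tx": 0,"ty": 0,"tz": 0,"gripper": 1},
    {"wx": 0,"wy": 0,"wz": 0,"tx": 0,"ty": 0,"tz": 0,"gripper": 1},
    {"wx": 0,"wy": 0,"wz": 0,"tx": 1,"ty": 0,"tz": -0.2,"gripper": 1},
    {"wx": 0,"wy": 0,"wz": 0,"tx": 3,"ty": 0,"tz": -0.2,"gripper": 1},
    {"wx": 0,"wy": 0,"wz": 0,"tx": 6,"ty": 0,"tz": -0.2,"gripper": 1},
    {"wx": 0,"wy": 0,"wz": 0,"tx": 9,"ty": 0,"tz": -0.2,"gripper": 1}
  ]
}}

```text
clock: 14.43
eef_pos: [0.656, -0.0174, 0.1813]
tool_rot: [0.0, 0.699, 0.715, -0.0]
ft_force: [0.4, -0.7, -2.2]
grip_width: 0.125
```

```bash
python3 -c "
from h import *
delta([.656-.0209*.15,.12,.1811],1.2)
"
```

```text
t [137.5  -0.2   0.2] w [0.01 0.01 0.03] clock 14.4333 f [ 0.45 -0.71 -2.16] m [-0.1  -0.18 -0.02] eef [ 0.656  -0.0174  0.1813] grip 0.125
```

>>> {"fn": "move_arm", "kwargs": {
  "increments": [
    {"wx": 0,"wy": 0,"wz": 0,"tx": 4,"ty": 0,"tz": 0,"gripper": 1},
    {"wx": 0,"wy": 0,"wz": 0,"tx": 9,"ty": 0,"tz": 0,"gripper": 1},
    {"wx": 0,"wy": 0,"wz": 0,"tx": 14,"ty": 0,"tz": 0,"gripper": 1},
    {"wx": 0,"wy": 0,"wz": 0,"tx": 20,"ty": 0,"tz": 0,"gripper": 1},
    {"wx": 0,"wy": 0,"wz": 0,"tx": 26,"ty": 0,"tz": 0,"gripper": 1},
    {"wx": 0,"wy": 0,"wz": 0,"tx": 32,"ty": 0,"tz": 0,"gripper": 1},
    {"wx": 0,"wy": 0,"wz": 0,"tx": 36,"ty": 0,"tz": 0,"gripper": 1},
    {"wx": 0,"wy": 0,"wz": 0,"tx": 40,"ty": 0,"tz": 0,"gripper": 1}
  ]
}}

```text
clock: 15.1
eef_pos: [0.6551, 0.0229, 0.1813]
tool_rot: [0.0, 0.699, 0.715, -0.0]
ft_force: [0.3, -0.8, -1.7]
grip_width: 0.128
```

```bash
python3 -c "
from h import *
delta([.656-.0209*.15,.12,.1811],1.2)
"
```

```text
t [97.1 -0.1  0.2] w [0.   0.01 0.06] clock 15.1 f [ 0.29 -0.82 -1.7 ] m [-0.11 -0.12 -0.04] eef [0.6551 0.0229 0.1813] grip 0.128
```

Light sliding contact, no side load. I continue.

>>> {"fn": "move_arm", "kwargs": {
  "increments": [
    {"wx": 0,"wy": 0,"wz": 0,"tx": 5,"ty": 0,"tz": 0,"gripper": 1},
    {"wx": 0,"wy": 0,"wz": 0,"tx": 11,"ty": 0,"tz": 0,"gripper": 1},
    {"wx": 0,"wy": 0,"wz": 0,"tx": 17,"ty": 0,"tz": 0,"gripper": 1},
    {"wx": 0,"wy": 0,"wz": 0,"tx": 24,"ty": 0,"tz": 0,"gripper": 1},
    {"wx": 0,"wy": 0,"wz": 0,"tx": 31,"ty": 0,"tz": 0,"gripper": 1},
    {"wx": 0,"wy": 0,"wz": 0,"tx": 38,"ty": 0,"tz": 0,"gripper": 1},
    {"wx": 0,"wy": 0,"wz": 0,"tx": 45,"ty": 0,"tz": 0,"gripper": 1},
    {"wx": 0,"wy": 0,"wz": 0,"tx": 50,"ty": 0,"tz": 0,"gripper": 1}
  ]
}}

```text
clock: 15.77
eef_pos: [0.654, 0.0733, 0.1813]
tool_rot: [0.0, 0.699, 0.715, -0.0]
ft_force: [-0.2, -0.6, -2.0]
grip_width: 0.128
```

```bash
python3 -c "
from h import *
delta([.656-.0209*.15,.12,.1811],1.2)
"
```

```text
t [46.7 -0.1  0.2] w [-0.    0.    0.07] clock 15.7667 f [-0.15 -0.64 -2.  ] m [-0.09 -0.11 -0.04] eef [0.654  0.0733 0.1813] grip 0.128
```

>>> {"fn": "move_arm", "kwargs": {
  "increments": [
    {"wx": 0,"wy": 0,"wz": 0,"tx": 6,"ty": 0,"tz": 0,"gripper": 1},
    {"wx": 0,"wy": 0,"wz": 0,"tx": 12,"ty": 0,"tz": 0,"gripper": 1},
    {"wx": 0,"wy": 0,"wz": 0,"tx": 18,"ty": 0,"tz": 0,"gripper": 1},
    {"wx": 0,"wy": 0,"wz": 0,"tx": 24,"ty": 0,"tz": 0,"gripper": 1},
    {"wx": 0,"wy": 0,"wz": 0,"tx": 30,"ty": 0,"tz": 0,"gripper": 1},
    {"wx": 0,"wy": 0,"wz": 0,"tx": 36,"ty": 0,"tz": 0,"gripper": 1},
    {"wx": 0,"wy": 0,"wz": 0,"tx": 41,"ty": 0,"tz": 0,"gripper": 1},
    {"wx": 0,"wy": 0,"wz": 0,"tx": 45,"ty": 0,"tz": 0,"gripper": 1}
  ]
}}

```text
clock: 16.43
eef_pos: [0.653, 0.1179, 0.1813]
tool_rot: [0.0, 0.699, 0.715, -0.0]
ft_force: [-0.1, -0.7, -2.6]
grip_width: 0.122
```

>>> {"fn": "move_arm", "kwargs": {
  "increments": [
    {"wx": 0,"wy": 0,"wz": 0,"tx": 1,"ty": 0,"tz": 0,"gripper": 1},
    {"wx": 0,"wy": 0,"wz": 0,"tx": 3,"ty": 0,"tz": 0,"gripper": 1},
    {"wx": 0,"wy": 0,"wz": 0,"tx": 5,"ty": 0,"tz": 0,"gripper": 1},
    {"wx": 0,"wy": 0,"wz": 0,"tx": 7,"ty": 0,"tz": 0,"gripper": 1},
    {"wx": 0,"wy": 0,"wz": 0,"tx": 9,"ty": 0,"tz": 0,"gripper": 1},
    {"wx": 0,"wy": 0,"wz": 0,"tx": 10,"ty": 0,"tz": 0,"gripper": 1},
    {"wx": 0,"wy": 0,"wz": 0,"tx": 11,"ty": 0,"tz": 0,"gripper": 1},
    {"wx": 0,"wy": 0,"wz": 0,"tx": 12,"ty": 0,"tz": 0,"gripper": 1}
  ]
}}

```text
clock: 17.1
eef_pos: [0.6528, 0.1293, 0.1813]
tool_rot: [0.0, 0.699, 0.715, -0.0]
ft_force: [1.0, -0.6, -2.7]
grip_width: 0.12
```

```bash
python3 -c "
from h import *
delta([.656-.0209*.15,.135,.1811],1.2)
p,d=snapshot('scene'); np.save('s5.npy',d); cv2.imwrite('pics/s5.png',cv2.resize(p[140:340,290:510],None,fx=3,fy=3))
"
```

```text
t [5.7 0.2 0.2] w [0.   0.01 0.04] clock 17.1 f [ 0.96 -0.59 -2.73] m [-0.03 -0.15 -0.01] eef [0.6528 0.1293 0.1813] grip 0.12
```

View pics/s5.png

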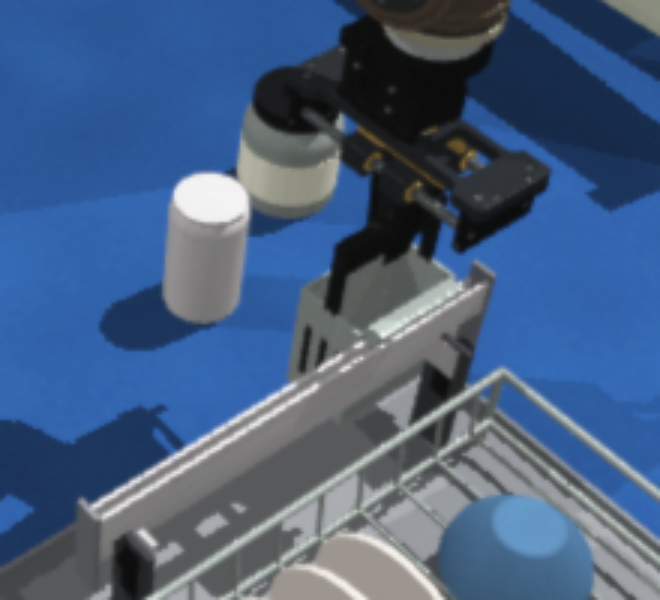

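The caddy hangs on the rail with its flange end (about 460,285) just short of the end plate (about 482,285). I creep on.

>>> {"fn": "move_arm", "kwargs": {
  "increments": [
    {"wx": 0,"wy": 0,"wz": 0,"tx": 1,"ty": 0,"tz": 0,"gripper": 1},
    {"wx": 0,"wy": 0,"wz": 0,"tx": 2,"ty": 0,"tz": 0,"gripper": 1},
    {"wx": 0,"wy": 0,"wz": 0,"tx": 3,"ty": 0,"tz": 0,"gripper": 1},
    {"wx": 0,"wy": 0,"wz": 0,"tx": 4,"ty": 0,"tz": 0,"gripper": 1},
    {"wx": 0,"wy": 0,"wz": 0,"tx": 4,"ty": 0,"tz": 0,"gripper": 1}
  ]
}}

```text
clock: 17.57
eef_pos: [0.6527, 0.1335, 0.1813]
tool_rot: [-0.0, 0.699, 0.715, 0.0]
ft_force: [-0.5, -0.1, -2.6]
grip_width: 0.127
```

>>> {"fn": "move_arm", "kwargs": {
  "increments": [
    {"wx": 0,"wy": 0,"wz": 0,"tx": 0.5,"ty": 0,"tz": 0,"gripper": 1},
    {"wx": 0,"wy": 0,"wz": 0,"tx": 1,"ty": 0,"tz": 0,"gripper": 1},
    {"wx": 0,"wy": 0,"wz": 0,"tx": 1.5,"ty": 0,"tz": 0,"gripper": 1},
    {"wx": 0,"wy": 0,"wz": 0,"tx": 1.5,"ty": 0,"tz": 0,"gripper": 1}
  ]
}}

```text
clock: 17.9
eef_pos: [0.6527, 0.1349, 0.1813]
tool_rot: [0.0, 0.699, 0.715, -0.0]
ft_force: [-0.3, -0.1, -2.7]
grip_width: 0.125
```

>>> {"fn": "move_arm", "kwargs": {
  "increments": [
    {"wx": 0,"wy": 0,"wz": 0,"tx": 0.5,"ty": 0,"tz": 0,"gripper": 1},
    {"wx": 0,"wy": 0,"wz": 0,"tx": 1,"ty": 0,"tz": 0,"gripper": 1},
    {"wx": 0,"wy": 0,"wz": 0,"tx": 1,"ty": 0,"tz": 0,"gripper": 1}
  ]
}}

```text
clock: 18.15
eef_pos: [0.6527, 0.1359, 0.1813]
tool_rot: [0.0, 0.699, 0.715, -0.0]
ft_force: [-0.8, -0.1, -2.5]
grip_width: 0.123
```

>>> {"fn": "move_arm", "kwargs": {
  "increments": [
    {"wx": 0,"wy": 0,"wz": 0,"tx": 0.5,"ty": 0,"tz": 0,"gripper": 1},
    {"wx": 0,"wy": 0,"wz": 0,"tx": 1,"ty": 0,"tz": 0,"gripper": 1},
    {"wx": 0,"wy": 0,"wz": 0,"tx": 1,"ty": 0,"tz": 0,"gripper": 1}
  ]
}}

```text
clock: 18.4
eef_pos: [0.6526, 0.1369, 0.1813]
tool_rot: [0.0, 0.699, 0.715, -0.0]
ft_force: [0.3, 0.3, -3.1]
grip_width: 0.125
```

>>> {"fn": "move_arm", "kwargs": {
  "increments": [
    {"wx": 0,"wy": 0,"wz": 0,"tx": 0.5,"ty": 0,"tz": 0,"gripper": 1},
    {"wx": 0,"wy": 0,"wz": 0,"tx": 1,"ty": 0,"tz": 0,"gripper": 1},
    {"wx": 0,"wy": 0,"wz": 0,"tx": 1,"ty": 0,"tz": 0,"gripper": 1}
  ]
}}

```text
clock: 18.65
eef_pos: [0.6526, 0.1379, 0.1813]
tool_rot: [0.0, 0.699, 0.715, 0.0]
ft_force: [0.5, 0.5, -2.5]
grip_width: 0.127
```

```bash
python3 -c "
from h import *
delta([.656-.0209*.15,.135,.1811],1.2)"
```

```text
t [-2.9  0.2  0.2] w [0.   0.   0.04] clock 18.65 f [ 0.51  0.52 -2.49] m [ 0.04 -0.11  0.03] eef [0.6526 0.1379 0.1813] grip 0.127
```

>>> {"fn": "move_arm", "kwargs": {
  "increments": [
    {"wx": 0,"wy": 0,"wz": 0,"tx": 0.5,"ty": 0,"tz": 0,"gripper": 1},
    {"wx": 0,"wy": 0,"wz": 0,"tx": 1,"ty": 0,"tz": 0,"gripper": 1},
    {"wx": 0,"wy": 0,"wz": 0,"tx": 1,"ty": 0,"tz": 0,"gripper": 1}
  ]
}}

```text
clock: 18.9
eef_pos: [0.6526, 0.1389, 0.1813]
tool_rot: [0.0, 0.699, 0.715, -0.0]
ft_force: [-0.3, -0.5, -2.4]
grip_width: 0.122
```

>>> {"fn": "move_arm", "kwargs": {
  "increments": [
    {"wx": 0,"wy": 0,"wz": 0,"tx": 0.5,"ty": 0,"tz": 0,"gripper": 1},
    {"wx": 0,"wy": 0,"wz": 0,"tx": 1,"ty": 0,"tz": 0,"gripper": 1},
    {"wx": 0,"wy": 0,"wz": 0,"tx": 1,"ty": 0,"tz": 0,"gripper": 1}
  ]
}}

```text
clock: 19.15
eef_pos: [0.6526, 0.1399, 0.1813]
tool_rot: [0.0, 0.699, 0.715, -0.0]
ft_force: [0.8, -0.1, -1.9]
grip_width: 0.124
```

>>> {"fn": "move_arm", "kwargs": {
  "increments": [
    {"wx": 0,"wy": 0,"wz": 0,"tx": 0.5,"ty": 0,"tz": 0,"gripper": 1},
    {"wx": 0,"wy": 0,"wz": 0,"tx": 1,"ty": 0,"tz": 0,"gripper": 1},
    {"wx": 0,"wy": 0,"wz": 0,"tx": 1,"ty": 0,"tz": 0,"gripper": 1}
  ]
}}

```text
clock: 19.4
eef_pos: [0.6526, 0.1409, 0.1813]
tool_rot: [0.0, 0.699, 0.715, -0.0]
ft_force: [0.1, -0.4, -3.3]
grip_width: 0.125
```

```bash
python3 -c "
from h import *
delta([.656-.0209*.15,.135,.1811],1.2)"
```

```text
t [-5.9  0.2  0.2] w [0.   0.   0.04] clock 19.4 f [ 0.09 -0.44 -3.28] m [ 0.01 -0.12  0.01] eef [0.6526 0.1409 0.1813] grip 0.125
```

>>> {"fn": "move_arm", "kwargs": {
  "increments": [
    {"wx": 0,"wy": 0,"wz": 0,"tx": 0.5,"ty": 0,"tz": 0,"gripper": 1},
    {"wx": 0,"wy": 0,"wz": 0,"tx": 1,"ty": 0,"tz": 0,"gripper": 1},
    {"wx": 0,"wy": 0,"wz": 0,"tx": 1,"ty": 0,"tz": 0,"gripper": 1}
  ]
}}

```text
clock: 19.65
eef_pos: [0.6525, 0.1418, 0.1813]
tool_rot: [0.0, 0.699, 0.715, -0.0]
ft_force: [0.7, 0.6, -2.1]
grip_width: 0.126
```

```bash
python3 -c "
from h import *
delta([.656-.0209*.15,.135,.1811],1.2)"
```

```text
t [-6.9  0.2  0.2] w [-0.    0.    0.04] clock 19.65 f [ 0.72  0.61 -2.06] m [-0.01 -0.09 -0.01] eef [0.6525 0.1418 0.1813] grip 0.126
```

>>> {"fn": "move_arm", "kwargs": {
  "increments": [
    {"wx": 0,"wy": 0,"wz": 0,"tx": 0.5,"ty": 0,"tz": 0,"gripper": 1},
    {"wx": 0,"wy": 0,"wz": 0,"tx": 1,"ty": 0,"tz": 0,"gripper": 1},
    {"wx": 0,"wy": 0,"wz": 0,"tx": 1,"ty": 0,"tz": 0,"gripper": 1}
  ]
}}

```text
clock: 19.9
eef_pos: [0.6525, 0.1429, 0.1813]
tool_rot: [0.0, 0.699, 0.715, -0.0]
ft_force: [0.6, 0.6, -2.3]
grip_width: 0.123
```

```bash
python3 -c "
from h import *
delta([.656-.0209*.15,.135,.1811],1.2)"
```

```text
t [-7.9  0.2  0.2] w [0.   0.   0.04] clock 19.9 f [ 0.55  0.58 -2.27] m [-0.01 -0.08  0.01] eef [0.6525 0.1429 0.1813] grip 0.123
```

>>> {"fn": "move_arm", "kwargs": {
  "increments": [
    {"wx": 0,"wy": 0,"wz": 0,"tx": 0.5,"ty": 0,"tz": 0,"gripper": 1},
    {"wx": 0,"wy": 0,"wz": 0,"tx": 1,"ty": 0,"tz": 0,"gripper": 1},
    {"wx": 0,"wy": 0,"wz": 0,"tx": 1,"ty": 0,"tz": 0,"gripper": 1}
  ]
}}

```text
clock: 20.15
eef_pos: [0.6525, 0.1439, 0.1813]
tool_rot: [0.0, 0.699, 0.715, -0.0]
ft_force: [0.3, 0.7, -2.0]
grip_width: 0.124
```

```bash
python3 -c "
from h import *
delta([.656-.0209*.15,.135,.1811],1.2)"
```

```text
t [-8.9  0.2  0.2] w [-0.    0.    0.04] clock 20.15 f [ 0.26  0.75 -1.97] m [ 0.03 -0.1   0.06] eef [0.6525 0.1439 0.1813] grip 0.124
```

>>> {"fn": "move_arm", "kwargs": {
  "increments": [
    {"wx": 0,"wy": 0,"wz": 0,"tx": 0.5,"ty": 0,"tz": 0,"gripper": 1},
    {"wx": 0,"wy": 0,"wz": 0,"tx": 1,"ty": 0,"tz": 0,"gripper": 1},
    {"wx": 0,"wy": 0,"wz": 0,"tx": 1,"ty": 0,"tz": 0,"gripper": 1}
  ]
}}

```text
clock: 20.4
eef_pos: [0.6525, 0.1449, 0.1813]
tool_rot: [0.0, 0.699, 0.715, -0.0]
ft_force: [0.0, 0.8, -2.2]
grip_width: 0.124
```

```bash
python3 -c "
from h import *
delta([.656-.0209*.15,.135,.1811],1.2)"
```

```text
t [-9.9  0.2  0.2] w [0.   0.   0.04] clock 20.4 f [ 0.04  0.77 -2.16] m [ 0.01 -0.08  0.02] eef [0.6525 0.1449 0.1813] grip 0.124
```

>>> {"fn": "move_arm", "kwargs": {
  "increments": [
    {"wx": 0,"wy": 0,"wz": 0,"tx": 0.5,"ty": 0,"tz": 0,"gripper": 1},
    {"wx": 0,"wy": 0,"wz": 0,"tx": 1,"ty": 0,"tz": 0,"gripper": 1},
    {"wx": 0,"wy": 0,"wz": 0,"tx": 1,"ty": 0,"tz": 0,"gripper": 1}
  ]
}}

```text
clock: 20.65
eef_pos: [0.6524, 0.1454, 0.1814]
tool_rot: [0.0, 0.699, 0.715, -0.0]
ft_force: [-0.8, -4.3, -1.9]
grip_width: 0.125
```

```bash
python3 -c "
from h import *
delta([.656-.0209*.15,.135,.1811],1.2)"
```

```text
t [-10.4   0.2   0.3] w [-0.01  0.05  0.03] clock 20.65 f [-0.75 -4.34 -1.93] m [-0.77 -0.04 -0.07] eef [0.6524 0.1454 0.1814] grip 0.125
```

End plate felt (-4.3 N in y, caddy middle at y = 0.145). I ease off slightly, settle the weight on the lip, and open gently.

>>> {"fn": "move_arm", "kwargs": {
  "increments": [
    {"wx": 0,"wy": 0,"wz": 0,"tx": -0.5,"ty": 0,"tz": 0.2,"gripper": 1},
    {"wx": 0,"wy": 0,"wz": 0,"tx": -0.5,"ty": 0,"tz": 0.2,"gripper": 1},
    {"wx": 0,"wy": 0,"wz": 0,"tx": -0.5,"ty": 0,"tz": 0.2,"gripper": 1}
  ]
}}

```text
clock: 20.9
eef_pos: [0.6525, 0.1452, 0.1813]
tool_rot: [0.0, 0.699, 0.715, 0.0]
ft_force: [-1.9, -1.7, 1.3]
grip_width: 0.121
```

>>> {"fn": "move_arm", "kwargs": {
  "increments": [
    {"wx": 0,"wy": 0,"wz": 0,"tx": -0.5,"ty": 0,"tz": 0,"gripper": 1},
    {"wx": 0,"wy": 0,"wz": 0,"tx": -0.5,"ty": 0,"tz": 0,"gripper": 1}
  ],
  "grip_force": 10
}}

```text
clock: 21.07
eef_pos: [0.6525, 0.1451, 0.1813]
tool_rot: [-0.0, 0.699, 0.715, 0.0]
ft_force: [-1.6, 0.8, 0.6]
grip_width: 0.126
```

```bash
python3 -c "
from h import *
delta([.656-.0209*.15,.135,.1811],1.2)"
```

```text
t [-10.1   0.1   0.2] w [ 0.02 -0.03  0.05] clock 21.0667 f [-1.62  0.83  0.64] m [0.1  0.1  0.03] eef [0.6525 0.1451 0.1813] grip 0.126
```

>>> {"fn": "move_arm", "kwargs": {
  "increments": [
    {"wx": 0,"wy": 0,"wz": 0,"tx": 0,"ty": 0,"tz": 0,"gripper": 0.7},
    {"wx": 0,"wy": 0,"wz": 0,"tx": 0,"ty": 0,"tz": 0,"gripper": 0.4},
    {"wx": 0,"wy": 0,"wz": 0,"tx": 0,"ty": 0,"tz": 0,"gripper": 0.1},
    {"wx": 0,"wy": 0,"wz": 0,"tx": 0,"ty": 0,"tz": 0,"gripper": -0.1},
    {"wx": 0,"wy": 0,"wz": 0,"tx": 0,"ty": 0,"tz": 0,"gripper": -0.2},
    {"wx": 0,"wy": 0,"wz": 0,"tx": 0,"ty": 0,"tz": 0,"gripper": -0.2},
    {"wx": 0,"wy": 0,"wz": 0,"tx": 0,"ty": 0,"tz": 0,"gripper": -0.2},
    {"wx": 0,"wy": 0,"wz": 0,"tx": 0,"ty": 0,"tz": 0,"gripper": -0.2}
  ]
}}

```text
clock: 21.73
eef_pos: [0.6525, 0.1448, 0.1811]
tool_rot: [0.0, 0.699, 0.715, 0.0]
ft_force: [0.1, -0.4, -0.7]
grip_width: 0.57
```

```bash
python3 -c "
from h import *
delta([.656-.0209*.15,.135,.1811],1.2)
p,d=snapshot('scene'); cv2.imwrite('pics/s6.png',cv2.resize(p[140:340,290:510],None,fx=3,fy=3))"
```

```text
t [-9.8  0.1  0. ] w [0.   0.   0.04] clock 21.7333 f [ 0.12 -0.38 -0.74] m [ 0.01 -0.11  0.  ] eef [0.6525 0.1448 0.1811] grip 0.57
```

View pics/s6.png

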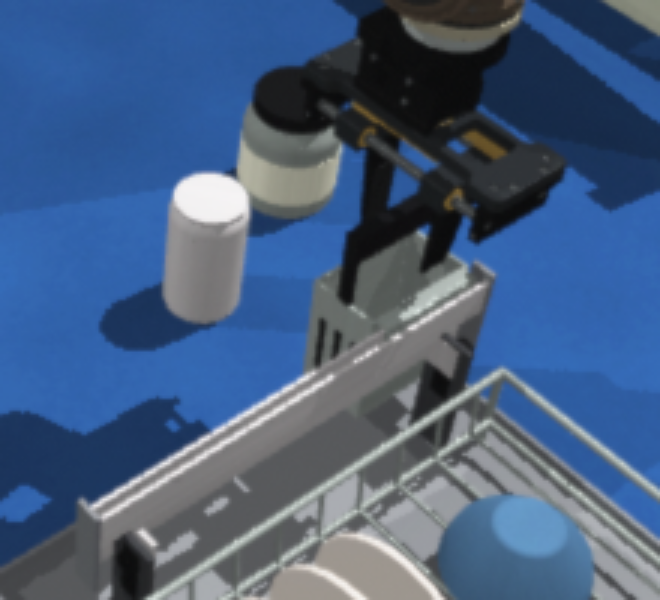

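The jaws are open and clear of the handle (about 380,250). The caddy hangs upright against the end plate (about 472,275). I retreat straight up.

>>> {"fn": "move_arm", "kwargs": {
  "increments": [
    {"wx": 0,"wy": 0,"wz": 0,"tx": 0,"ty": 0,"tz": -6,"gripper": -0.2},
    {"wx": 0,"wy": 0,"wz": 0,"tx": 0,"ty": 0,"tz": -18,"gripper": -0.2},
    {"wx": 0,"wy": 0,"wz": 0,"tx": 0,"ty": 0,"tz": -32,"gripper": -0.2},
    {"wx": 0,"wy": 0,"wz": 0,"tx": 0,"ty": 0,"tz": -50,"gripper": -0.2},
    {"wx": 0,"wy": 0,"wz": 0,"tx": 0,"ty": 0,"tz": -68,"gripper": -0.2},
    {"wx": 0,"wy": 0,"wz": 0,"tx": 0,"ty": 0,"tz": -80,"gripper": -0.2},
    {"wx": 0,"wy": 0,"wz": 0,"tx": 0,"ty": 0,"tz": -90,"gripper": -0.2},
    {"wx": 0,"wy": 0,"wz": 0,"tx": 0,"ty": 0,"tz": -90,"gripper": -0.2}
  ]
}}

```text
clock: 22.45
eef_pos: [0.6531, 0.1449, 0.2742]
tool_rot: [0.001, 0.699, 0.715, 0.002]
ft_force: [0.3, 0.5, -0.7]
grip_width: 0.598
```

Run:
```python
from h import *
delta([.656-.0209*.15,.135,.1811],1.2)
p,d=snapshot('scene'); cv2.imwrite('pics/s7.png',cv2.resize(p[140:340,290:510],None,fx=3,fy=3))
C=cloud('scene',d).reshape(-1,3);P=p.reshape(-1,3)
a=np.radians(1.2);T=np.array([.6525,.1448,.0507]);Rz=np.array([[np.cos(a),np.sin(a),0],[-np.sin(a),np.cos(a),0],[0,0,1]])
L=(C-T)@Rz.T
s=L[(P.max(1)<60)&(abs(L[:,0])<.03)&(abs(L[:,1])<.06)&(L[:,2]>.13)&(L[:,2]<.17)]
print("handle",len(s),s.min(0),s.max(0),cv2.minAreaRect((s[:,:2]*1000).astype(np.float32)))
s=L[(L[:,0]>.03)&(L[:,0]<.041)&(abs(L[:,1])<.05)&(abs(L[:,2]-.1)<.008)]
print("flange",len(s),[(y,np.percentile(s[abs(s[:,1]-y)<.012,2],[50,90]).round(4)) for y in(-.03,0,.03)],np.percentile(s[:,1],[1,99]))
```

```text
t [-9.9 -0.8 93.1] w [ 0.23 -0.02  0.04] clock 22.45 f [ 0.31  0.47 -0.68] m [-0.04 -0.11  0.02] eef [0.6531 0.1449 0.2742] grip 0.598
handle 430 [-0.01025842 -0.05378043  0.13029071] [0.0040896  0.04932876 0.16279762] ((-3.3447208404541016, -2.234119415283203), (14.137726783752441, 103.06927490234375), 0.648722231388092)
flange 205 [(-0.03, array([0.099 , 0.1009])), (0, array([0.0988, 0.1004])), (0.03, array([0.0985, 0.1007]))] [-0.04707716  0.04562702]
```

View pics/s7.png

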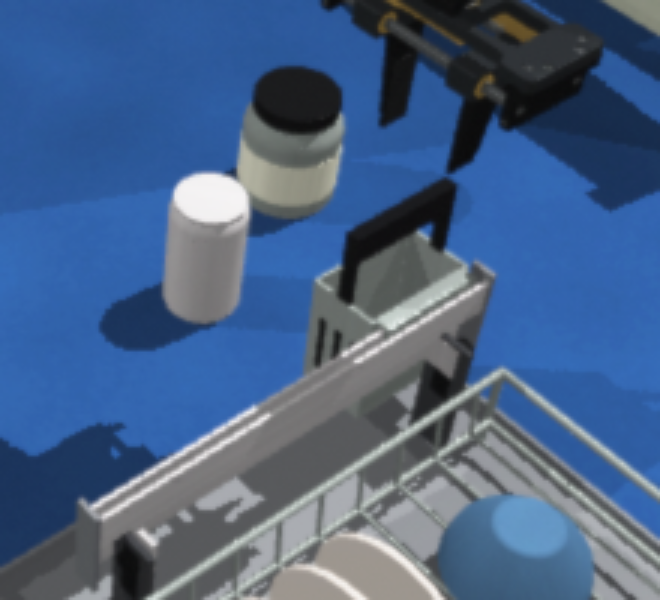

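The caddy hangs against the left plate (about 478,280), the gripper is well clear above it, and the can and tin stand as before. The handle reads 3 mm towards the robot. I'll check the tilt and the bystanders before handing in.

Run:
```python
from h import *
p,d=snapshot('scene');C=cloud('scene',d).reshape(-1,3);P=p.reshape(-1,3)
a=np.radians(1.2);T=np.array([.6525,.1448,.0507]);Rz=np.array([[np.cos(a),np.sin(a),0],[-np.sin(a),np.cos(a),0],[0,0,1]])
L=(C-T)@Rz.T
h=L[(P.max(1)<60)&(abs(L[:,0])<.03)&(abs(L[:,1])<.055)&(L[:,2]>.105)&(L[:,2]<.17)]
for z in np.arange(.11,.165,.01):
    s=h[abs(h[:,2]-z)<.005]; 
    if len(s): print(round(z,3),len(s),np.round(np.percentile(s[:,0],[50,85,95])*1000,1))
f=L[(L[:,0]>.02)&(L[:,0]<.045)&(abs(L[:,1])<.03)&(L[:,2]>.098)&(L[:,2]<.106)]; print("flange x",np.percentile(f[:,0],[5,95]))
p0=np.load("scene0p.npy").astype(int)
for n,(x0,x1,y0,y1) in dict(bottle=(145,195,260,350),can=(340,378,195,250),tin=(378,408,160,215)).items():
    print(n,np.abs(p[y0:y1,x0:x1]-p0[y0:y1,x0:x1]).mean())
print(st()[0]["clock"])
```

```text
0.11 34 [-0.   2.9  4. ]
0.12 35 [-0.6  2.7  3.9]
0.13 23 [1.3 3.1 3.5]
0.14 104 [1.6 2.6 3.4]
0.15 125 [1.2 2.2 2.8]
0.16 194 [-2.4  1.3  2.2]
flange x [0.02667309 0.04080642]
bottle 12.79125925925926
can 6.104944178628389
tin 3.0876767676767676
22.55
```

Run:
```python
from h import *
p,d=snapshot('scene');C=cloud('scene',d);C0=cloud('scene',np.load('scene0.npy'))
for n,(x0,x1,y0,y1,zl) in dict(bottle=(140,200,250,350,.1),can=(335,380,190,250,.05),tin=(365,412,155,215,.05)).items():
    for c in(C0,C):
        q=c[y0:y1,x0:x1].reshape(-1,3); q=q[(q[:,2]>zl)&(q[:,2]<.25)]; print(n,len(q),np.median(q,0).round(4),q[:,2].max().round(4))
cv2.imwrite('pics/s8.png',p)
```

```text
bottle 1133 [ 0.4902 -0.3905  0.1424] 0.2131
bottle 1133 [ 0.4899 -0.3905  0.1424] 0.212
can 902 [0.4934 0.1024 0.1   ] 0.1188
can 901 [0.4926 0.1026 0.1011] 0.1178
tin 1167 [0.4343 0.2471 0.1023] 0.1188
tin 1173 [0.4345 0.2466 0.1022] 0.208
```

View pics/s8.png

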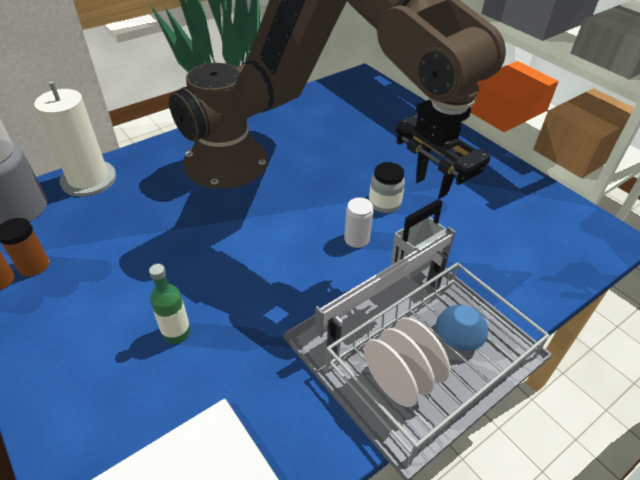

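The bottle (170,310), can (358,222) and tin (386,188) have not moved. The caddy hangs at the left end plate (about 425,235), with the gripper clear above it. Handing in.

```bash
python3 -c "
from plant import env
print(env.hand_in())"
```

```text
the job is handed in; nothing more can be done
None
```

The caddy hangs hooked on the rail against the left end plate. The gripper is open and clear above it, and I handed the job in at about 22.6 s; no verdict was reported.

I gripped the caddy by its handle and felt for the rail's face. It touched at about 2.6 N, roughly 2 mm behind nominal. I then lowered the caddy until the flange took its weight; the lip is about 3 mm low. I slid it left until the end plate answered at about 4.3 N, eased off under 1 mm, and opened the fingers.

- **Position:** the flange's end is at the plate, within about 1 mm.
- **Tilt:** about 0.035 rad towards the robot at the top, with the handle about 2–3 mm forward of where it was released. That is within the 0.12 rad limit.
- **Forces:** no reading at the end of a move, whether against the rail or the plate, went above about 5 N.
- **Bystanders:** the bottle, can and tin are within 1 mm of where they stood.
- **Disagreement:** a plain picture comparison showed a difference at the bottle, but the depth check puts it in the same place, so I take it to be the arm's shadow.

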